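# Fit the sample lock cylinders and hang their holders on the display rack

## Robot

A 6-joint arm with a two-finger parallel gripper is mounted at the origin on the work surface. World frame = base frame: x ahead of the robot, y to its left, z up, the work surface at z = 0. Lengths are in m, angles in rad, forces in N, time in s.
With the tool pointing down it reaches from about 0.25 to 0.775 m from the base axis. Payload 4 kg.
Tool frame: the origin (TCP) lies at the centre of the arm's flange, where the gripper is bolted on; the fingertips stand 199 mm ahead of it and the grasp point (between the pads) lies 180 mm ahead of it (robot.tcp_to_tips is the z of the fingertips in the tool frame, in m); z points along the fingers, y is the line along which they close (so a half turn about z gives the same grasp; the last joint's range is limited). The gripper opens to 94 mm and grips with 3 to 60 N. Pads are 16 mm wide; open, the fingers measure 119 mm over their backs; the gripper's body (75 mm by 177 mm) begins 78 mm behind the grasp point.
Start: joints at [-1.284, 0.087, 1.371, -0, 1.684, -0.103], TCP at [0.209, -0.509, 0.405] pointing down, gripper open.
Joint ranges: [-3.1, 3.1], [-0.76, 2.03], [0.27, 2.55], [-1.08, 4.22], [0.17, 2.65], [-2.57, 2.57]. Speed limits (rad/s): [2.79, 2.79, 3.14, 3.14, 3.14, 3.14].

## Interface

Orientations are given as [roll, pitch, yaw] about the fixed x, y, z axes, in that order (R = Rz(yaw) Ry(pitch) Rx(roll)).
In Python, from bench import robot gives the robot as it stands.
- The arm moves only by the tool play_rows, never from a script. Its arguments are lists of equal length, an entry for each row: "translation": the shift along the tool's x, y, z scaled (see below), a list of three; "twist": the turn, a rotation vector about the tool's x, y, z scaled (see below), a list of three; "gripper": the opening, from -1 (shut) to 1 (fully open). A call has 1 to 8 rows; each row shifts and turns the commanded pose from where the row before left it, along the tool's axes as they then stand; what a row does not reach is not made up. The controller multiplies each number of a shift by 0.04 m and each number of a turn by 0.1 rad. A row lasts 1/10 s, in which the tool goes at most 50 mm and 8.59 degrees, less where a joint would pass 70% of its speed; a pose out of reach is approached as far as the arm can. A call with a number of a shift or a turn outside -1 to 1 is refused whole. A call with a gripper value outside its range is refused whole. The fingers move at their own pace and stop on an object; the grip force is fixed at half the most. Time passes only in rows, so rows that do not move let the fingers close. It gives the time, the measured TCP pose, the force, the opening and the grip force at its end, in the units of the state.
- robot.get_obs(): the state, without advancing time (a new reading comes with each control period).
- robot.snapshot(name): name is "side" or "top"; returns the picture (480x640x3 uint8, red, green, blue); there is no depth.
- robot.camera_model(name): a dict with "camera_matrix" (3x3 intrinsics, pixels), "rvec" (rotation vector, rad) and "tvec" (3), from world to camera coordinates, as OpenCV has them. Camera axes: x right, y down, z forward; pixel columns grow to the right and rows downward; lengths in m; the calibration is good to about 2 mm. A picture is of the moment at which its call begins. camera_model takes no time and is no camera call.
- robot.close_job(): hands the job in; it is judged then, once.
Trained networks look in the newest picture that a camera, given by its name, has taken for a name from the list of things; names that differ only in an ending like _2 or _b are one class to them, and where a whole thing is asked for, a point or a joint stands for the part that bears it (a point fixed in the world has none). Each returns a list of dicts, best first, with "score" (0 to 1); they miss things now and then, are a little off and sometimes report something else, mostly with a low value. They report only what shows in the picture. A call takes as long as a camera call. They do not tell look-alikes from the thing itself.
- robot.recognise(name, camera): "centre" ([x, y, z] in m, in world coordinates, good to about 4 mm: the middle of the surface that is visible of it).
- robot.spot_point(name, camera): "centre" ([x, y, z] in m, in world coordinates, good to about 4 mm: a listed point, or the origin of a listed thing).
The state is a dict: "time": time; "joint_positions": joint angles; "qvel": joint speeds; "joint_torque": joint torques, N m; "tool_pos": TCP position; "ee_rot": TCP orientation; "wrist_force": force on the tool from outside, world axes, zero at the start; "wrist_torque": the same for the moment, N m; "width": finger opening in m; "finger_force": force on a finger pad.
Only numpy, scipy, OpenCV 4.12 (cv2) and the standard library are available. Lean on these libraries where they do the work, as an engineer would, in place of code of your own. Each camera call takes 0.05 s, during which the arm holds its last target. There are 200 camera calls.

## Task

Restock the lock display: first press every sample lock cylinder on the counter flush into the holder of its own colour, while the holders stand on the counter; then hang each filled holder, upright, on the prong where the tag of its colour already hangs, beside the tag and without knocking any tag off. Leave the other things on the counter where they are; a holder that has no cylinder today need not be hung.

Things in the scene. Friction and masses are not known exactly. Their poses are not given: they have to be found in the camera images.
- cylinder_red: sample lock cylinder: a brass block 20 (x) x 34 (y) x 26 (z) mm, top 4 mm red with a round keyway face, 110 g, upright on the counter. Origin: centre of its underside, z up. May be absent. The same after a half turn about z.
- cylinder_blue: sample lock cylinder: a brass block 20 (x) x 34 (y) x 26 (z) mm, top 4 mm blue with a round keyway face, 110 g, upright on the counter. Origin: centre of its underside, z up. May be absent. The same after a half turn about z.
- cylinder_yellow: sample lock cylinder: a brass block 20 (x) x 34 (y) x 26 (z) mm, top 4 mm yellow with a round keyway face, 110 g, upright on the counter. Origin: centre of its underside, z up. May be absent. The same after a half turn about z.
- holder_red: red sample holder on the counter, 96 mm tall, 0.52 kg. Origin: centre of its underside, z up; a half turn looks the same. Steel foot 66 x 66 x 12 mm; a leg 7 mm thick at each y end; between them a window 42 mm wide in y, z = 12 to 62 mm, open along x, takes a prong; head 40 x 56 mm from z = 62 to the rim at z = 96 mm, gripped by its 56 mm (y) sides or 40 mm sides.
- socket_red (a point): centre of the red holder's socket at rim height, axes as the holder's. Socket 24 (x) x 38 (y) mm, open upward, loose fit. Its rubber floor slides stiffly: it starts 18 mm below the rim (a cylinder dropped in stands 8 mm proud), yields only to a push over about 6 N, stays where left, and ends 26 mm down: cylinder top flush with the rim, its origin 70 mm above the holder's.
- holder_blue: blue sample holder on the counter, 96 mm tall, 0.52 kg. Origin: centre of its underside, z up; a half turn looks the same. Steel foot 66 x 66 x 12 mm; a leg 7 mm thick at each y end; between them a window 42 mm wide in y, z = 12 to 62 mm, open along x, takes a prong; head 40 x 56 mm from z = 62 to the rim at z = 96 mm, gripped by its 56 mm (y) sides or 40 mm sides.
- socket_blue (a point): centre of the blue holder's socket at rim height, axes as the holder's. Socket 24 (x) x 38 (y) mm, open upward, loose fit. Its rubber floor slides stiffly: it starts 18 mm below the rim (a cylinder dropped in stands 8 mm proud), yields only to a push over about 6 N, stays where left, and ends 26 mm down: cylinder top flush with the rim, its origin 70 mm above the holder's.
- holder_yellow: yellow sample holder on the counter, 96 mm tall, 0.52 kg. Origin: centre of its underside, z up; a half turn looks the same. Steel foot 66 x 66 x 12 mm; a leg 7 mm thick at each y end; between them a window 42 mm wide in y, z = 12 to 62 mm, open along x, takes a prong; head 40 x 56 mm from z = 62 to the rim at z = 96 mm, gripped by its 56 mm (y) sides or 40 mm sides.
- socket_yellow (a point): centre of the yellow holder's socket at rim height, axes as the holder's. Socket 24 (x) x 38 (y) mm, open upward, loose fit. Its rubber floor slides stiffly: it starts 18 mm below the rim (a cylinder dropped in stands 8 mm proud), yields only to a push over about 6 N, stays where left, and ends 26 mm down: cylinder top flush with the rim, its origin 70 mm above the holder's.
- tag_red: red flat display tag, 8 (x) x 56 (y) x 95 (z) mm, 60 g, with a brass key on its face, already hanging loose on one of the prongs near the crossbar. Origin: centre of its lower edge, z up; the window by which it hangs is 42 mm wide, from z = 50 to z = 80 mm.
- tag_blue: blue flat display tag, 8 (x) x 56 (y) x 95 (z) mm, 60 g, with a brass key on its face, already hanging loose on one of the prongs near the crossbar. Origin: centre of its lower edge, z up; the window by which it hangs is 42 mm wide, from z = 50 to z = 80 mm.
- tag_yellow: yellow flat display tag, 8 (x) x 56 (y) x 95 (z) mm, 60 g, with a brass key on its face, already hanging loose on one of the prongs near the crossbar. Origin: centre of its lower edge, z up; the window by which it hangs is 42 mm wide, from z = 50 to z = 80 mm.
- rack: fixed display rack: white crossbar 400 mm wide (y), z = 148 to 192 mm, on two posts; its front face is at x = 0; origin on the counter below the middle of that face. Three prongs at y = -120, 0, 120 mm point to -x (to the robot). Each: two 8 mm wires 28 mm wide overall, level, tops at z = 174 mm, straight to x = -135 mm, then turned up to a tip reaching x = -149, z = 190 mm. Tags start at x = -45 to -25 mm.
- prong_right (a point): point midway between the two wires of the right prong (rack y = -120 mm), level with the wires' tops, 95 mm in front of the crossbar; axes as the rack's. A holder hung here has its head's underside (its own z = 62 mm) at this height and its 66 mm foot, below the wires, clears the tag.
- prong_middle (a point): point midway between the two wires of the middle prong (rack y = 0 mm), level with the wires' tops, 95 mm in front of the crossbar; axes as the rack's. A holder hung here has its head's underside (its own z = 62 mm) at this height and its 66 mm foot, below the wires, clears the tag.
- prong_left (a point): point midway between the two wires of the left prong (rack y = 120 mm), level with the wires' tops, 95 mm in front of the crossbar; axes as the rack's. A holder hung here has its head's underside (its own z = 62 mm) at this height and its 66 mm foot, below the wires, clears the tag.
- padlock: brass padlock standing on the counter, 24 x 46 x 74 mm, origin under its centre. Leave alone.
- screwdriver: screwdriver lying on the counter, 160 mm long. Leave alone.
- brush: bench brush lying on the counter. Leave alone.
- blank_tray: grey open tray 140 x 100 x 35 mm, origin under its centre. Leave alone.
- keybox: cardboard carton 90 x 70 x 50 mm, origin under its centre. Leave alone.
Mind the look-alikes: they are no part of the job. What is meant by the tag_yellow is not green or purple, and is the smaller of those in its own colour.

How it is judged:
By the outcome, as a careful person would: the job done as asked, in the order asked, and still so for the second after the job is handed in, with the robot touching nothing.
Of cylinder_red, cylinder_blue, cylinder_yellow only 2 to 3 are there at a start; the rules pass over those that are not, and their reading is None.
At some moment in a run one of cylinder_red, cylinder_blue, cylinder_yellow may be knocked a few centimetres aside while the robot is not near it.
It also fails if it takes over 210 s, if anything falls off the work surface, if the arm or the gripper's body presses on something with over 40 N, if the wrist force passes 120 N, or if a joint passes its speed limit or range.

## Working session

There is one attempt and no reset: what is moved stays moved. The work goes in short steps, Python scripts to look and compute and a tool call to move; the robot and the scene stay as the last step left them, time stands still between calls to the robot, and variables do not carry over. Pictures are saved under pics/ and viewed, at most 14 in all, crops included, and the job is handed in when it is done.

Besides the shell and the picture viewer there is one more tool, called after "Emit:" by a JSON object that holds its "api" and its "payload". play_rows: Moves the arm, as the interface text tells. Its arguments: {"type":"object","properties":{"translation":{"type":"array","items":{"type":"array","items":{"type":"number","minimum":-1,"maximum":1}}},"twist":{"type":"array","items":{"type":"array","items":{"type":"number","minimum":-1,"maximum":1}}},"gripper":{"type":"array","items":{"type":"number"}}},"required":["translation","twist","gripper"]}

```bash
mkdir -p pics; ls
python3 - <<'E'
from bench import robot
import cv2
for c in ("top","side"):
    im=robot.snapshot(c); cv2.imwrite(f"pics/{c}0.png",im[:,:,::-1])
    m=robot.camera_model(c); print(c,m)
for c in ("top","side"):
    for n in ["cylinder_red","cylinder_blue","cylinder_yellow","socket_red","socket_blue","socket_yellow","tag_red","tag_blue","tag_yellow","prong_right","prong_middle","prong_left","rack"]:
        print(c,n,[(round(d["score"],2),[round(float(v),3) for v in d["centre"]]) for d in robot.spot_point(n,c)][:4])
print(robot.get_obs())
E
```

```text
pics
top {'camera_matrix': array([[483.57216533,   0.        , 312.15352676],
       [  0.        , 483.57216533, 244.00789834],
       [  0.        ,   0.        ,   1.        ]]), 'rvec': array([ 2.17059315, -2.17399729,  0.08397123]), 'tvec': array([-0.01483604,  0.54999684,  1.20773006])}
side {'camera_matrix': array([[459.77520404,   0.        , 324.52078257],
       [  0.        , 459.77520404, 249.82985305],
       [  0.        ,   0.        ,   1.        ]]), 'rvec': array([ 2.16142185, -0.40568204,  0.18172043]), 'tvec': array([-0.47630247,  0.21963132,  1.11689401])}
top cylinder_red [(0.39, [0.428, -0.164, 0.002])]
top cylinder_blue [(0.68, [0.446, -0.323, 0.001])]
top cylinder_yellow [(0.48, [0.436, -0.043, 0.0]), (0.17, [0.57, -0.249, 0.098])]
top socket_red [(0.75, [0.569, -0.253, 0.097]), (0.28, [0.438, -0.044, -0.002])]
top socket_blue [(0.74, [0.566, -0.105, 0.096])]
top socket_yellow [(0.96, [0.563, -0.369, 0.098])]
top tag_red [(0.82, [0.59, 0.301, 0.094])]
top tag_blue [(0.71, [0.648, 0.184, 0.097])]
top tag_yellow [(0.85, [0.714, -0.053, 0.004]), (0.84, [0.691, -
[... 983 characters left out ...]
 -0.0])]
{'time': 1.4, 'joint_positions': array([-1.28408096e+00,  8.72096143e-02,  1.37068526e+00, -2.69194497e-06,
        1.68363280e+00, -1.03115131e-01]), 'qvel': array([-0.00048579,  0.00055459, -0.00059655,  0.00165397, -0.00088831,
       -0.00018698]), 'joint_torque': array([-2.27291321e-04, -3.40036404e+01, -3.02591836e+01,  7.17520528e-02,
        2.37511826e-02, -2.12955320e-05]), 'tool_pos': array([ 0.20900516, -0.50874086,  0.40470811]), 'ee_rot': array([3.14152829e+00, 9.34915442e-06, 3.89830195e-01]), 'wrist_force': array([ 0.92623241, -0.87810788, -0.61483816]), 'wrist_torque': array([ 0.00663092, -0.05625574, -0.0517292 ]), 'finger_force': 0.0, 'width': 0.09385358796472175}
```

View pics/top0.png

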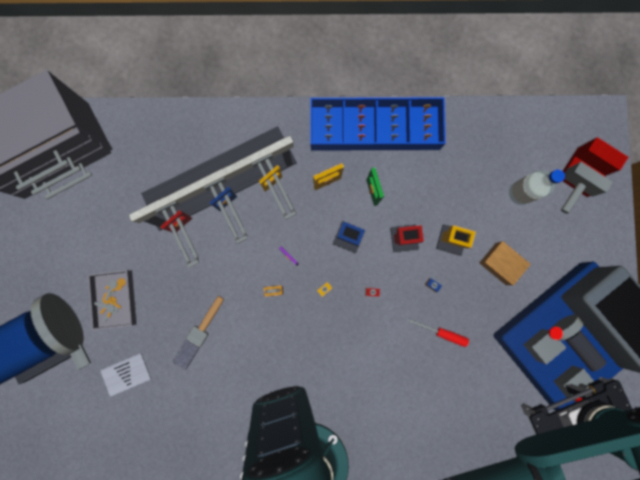

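View pics/side0.png

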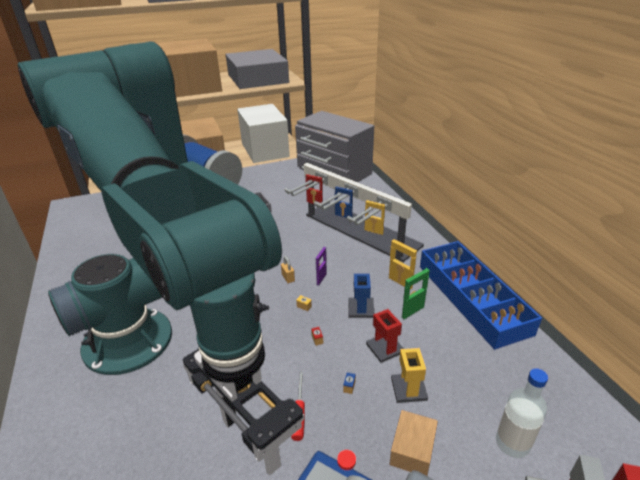

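Top view: yellow, red and blue cylinders at about (325,290), (372,292) and (433,285). Blue, red and yellow holders at (350,235), (409,235) and (460,237). Tags hang red on the left prong, blue on the middle, yellow on the right; the standing yellow tag at (328,175) is a look-alike. Next I'll zoom in to get the orientations.

```bash
cat > h.py <<'E'
import cv2,numpy as np
from scipy.optimize import minimize
from bench import robot
def cam(c):
    m=robot.camera_model(c); return m["camera_matrix"],m["rvec"],m["tvec"]
def unproj(c,uv,z):
    K,r,t=cam(c); R=cv2.Rodrigues(r)[0]
    d=(R.T@np.linalg.inv(K)@np.c_[np.atleast_2d(uv),np.ones(len(np.atleast_2d(uv)))].T).T
    o=-R.T@t; return o+d*((z-o[2])/d[:,2:])
def mask(im,col):
    h=cv2.cvtColor(im,cv2.COLOR_RGB2HSV); H,S,V=cv2.split(h)
    hm={"red":(H<7)|(H>172),"blue":(H>100)&(H<125),"yellow":(H>19)&(H<32)}[col]
    return (hm&(S>{"red":130,"blue":90,"yellow":150}[col])&(V>50)).astype(np.uint8)
def rect(im,c,col,guess,z,dims,r=.035):
    """mask near guess (x,y at height z), rectified to plane z, min-area rectangle: centre, yaw of the short (x) axis, sizes"""
    s=.0005;n=int(2*r/s)
    K,rv,t=cam(c)
    g=np.mgrid[0:n,0:n].astype(float)*s-r
    P=np.stack([guess[0]+g[0],guess[1]+g[1],np.full(g[0].shape,z)],-1).reshape(-1,3)
    uv=cv2.projectPoints(P,rv,t,K,None)[0].reshape(n,n,2).astype(np.float32)
    im2=cv2.remap(im,uv[...,0],uv[...,1],cv2.INTER_CUBIC)
    m=cv2.morphologyEx(mask(im2,col),cv2.MORPH_CLOSE,np.ones((25,25),np.uint8))
    k,l,st,_=cv2.connectedComponentsWithStats(m)
    if k<2:return None
    i=1+st[1:,4].argmax(); p=np.argwhere(l==i).astype(np.float32)
    (a,b),(w,h),ang=cv2.minAreaRect(p)
    yaw=np.radians(ang)+(0 if w<h else np.pi/2)
    yaw=(yaw+np.pi/2)%np.pi-np.pi/2
    return [round(float(v),4) for v in (guess[0]+a*s-r,guess[1]+b*s-r,yaw,min(w,h)*s,max(w,h)*s)],im2
E
python3 - <<'E'
from h import *
im=cv2.imread("pics/top0.png")[:,:,::-1].copy()
tiles=[]
for n,col,g,z,r in [("cr","red",(.428,-.165),.026,.04),("cb","blue",(.446,-.323),.026,.04),("cy","yellow",(.434,-.043),.026,.04),
  ("hr","red",(.565,-.254),.096,.05),("hb","blue",(.567,-.107),.096,.05),("hy","yellow",(.562,-.37),.096,.05)]:
    o,t=rect(im,"top",col,g,z,None,r); print(n,o); tiles.append(cv2.resize(t,(260,260)))
cv2.imwrite("pics/tiles.png",np.vstack([np.hstack(tiles[:3]),np.hstack(tiles[3:])])[:,:,::-1])
E
```

```text
cr [0.4295, -0.1559, 1.4995, 0.0103, 0.0173]
cb [0.446, -0.3223, -0.6001, 0.0207, 0.0348]
cy [0.4363, -0.0463, 0.6889, 0.0184, 0.0329]
hr [0.5655, -0.2472, 0.1049, 0.0419, 0.0659]
hb [0.5693, -0.1082, -0.3842, 0.044, 0.0582]
hy [0.5624, -0.3665, -0.2861, 0.0435, 0.0711]
```

View pics/tiles.png

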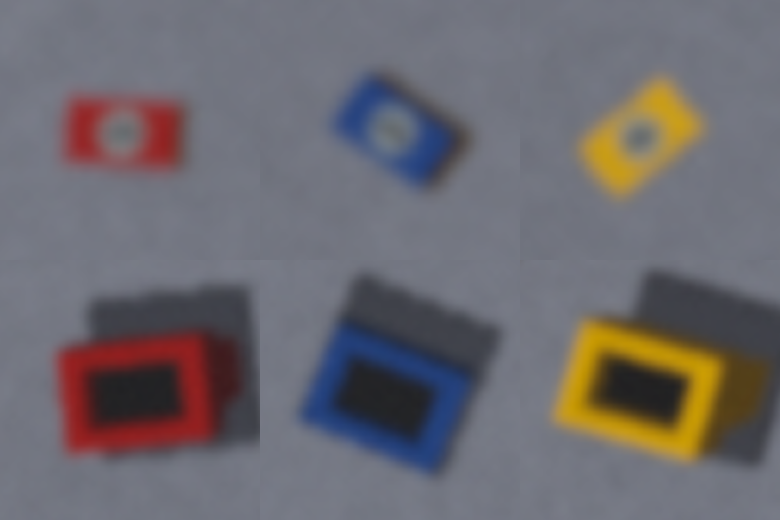

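Tiles show all three cylinders upright, and dark sockets in the red, blue and yellow holders. I'll use the dark holes for the holders and hull fits for the cylinders.

```bash
cat >> h.py <<'E'
def rectify(im,c,g0,z,r,s=.0005):
    n=int(2*r/s);K,rv,t=cam(c)
    g=np.mgrid[0:n,0:n].astype(float)*s-r
    P=np.stack([g0[0]+g[0],g0[1]+g[1],np.full(g[0].shape,z)],-1).reshape(-1,3)
    uv=cv2.projectPoints(P,rv,t,K,None)[0].reshape(n,n,2).astype(np.float32)
    return cv2.remap(im,uv[...,0],uv[...,1],cv2.INTER_CUBIC)
def fit(im,c,kind,col,g0,z,dims,r,yaw0=None,s=.0005):
    """fixed-size rectangle fitted to a score image: inside mean minus ring mean"""
    t=rectify(im,c,g0,z,r,s).astype(np.float32)
    if kind=="hole": f=-t.max(2)
    else:
        R,G,B=t[...,0],t[...,1],t[...,2]
        f={"red":R-np.maximum(G,B),"blue":B-R,"yellow":np.minimum(R,G)-B}[col]
        if kind=="rim": pass
    n=f.shape[0]
    def samp(p,w,h,k=24):
        u,v=np.meshgrid(np.linspace(-w/2,w/2,k),np.linspace(-h/2,h/2,k)); ca,sa=np.cos(p[2]),np.sin(p[2])
        X=p[0]+u*ca-v*sa;Y=p[1]+u*sa+v*ca
        return cv2.remap(f,((Y+r)/s).astype(np.float32),((X+r)/s).astype(np.float32),cv2.INTER_LINEAR,borderMode=cv2.BORDER_REPLICATE).mean()*w*h
    w,h=dims;e=.008
    def cost(p):
        a=samp(p,w,h); b=samp(p,w+e,h+e); A=w*h;Bq=(w+e)*(h+e)
        return -(a/A-(b-a)/(Bq-A))
    best=None
    for y in (np.linspace(-1.5,1.5,9) if yaw0 is None else [yaw0]):
      for dx in (-.006,0,.006):
        for dy in (-.006,0,.006):
          q=minimize(cost,[dx,dy,y],method="Nelder-Mead",options=dict(initial_simplex=[[dx,dy,y],[dx+.004,dy,y],[dx,dy+.004,y],[dx,dy,y+.15]],xatol=1e-4,fatol=1e-3))
          if best is None or q.fun<best.fun: best=q
    x,y,a=best.x
    return [round(float(g0[0]+x),4),round(float(g0[1]+y),4),round(float((a+np.pi/2)%np.pi-np.pi/2),3),round(float(-best.fun),1)]
CY=(.020,.034);HO=(.024,.038);RIM=(.040,.056)
E
python3 - <<'E'
from h import *
for c in ("top","side"):
    im=cv2.imread(f"pics/{c}0.png")[:,:,::-1].copy()
    for col,g,y in [("red",(.428,-.157),0),("blue",(.446,-.323),-.6),("yellow",(.436,-.045),.7)]:
        print(c,"cyl",col,fit(im,c,"cyl",col,g,.026,CY,.04,y))
    for col,g,y in [("red",(.564,-.252),.1),("blue",(.568,-.107),-.38),("yellow",(.562,-.37),-.29)]:
        print(c,"hole",col,fit(im,c,"hole",col,g,.096,HO,.05,y))
E
```

```text
top cyl red [0.4287, -0.1671, -0.049, 52.9]
top cyl blue [0.4463, -0.3226, -0.622, 36.6]
top cyl yellow [0.4363, -0.0461, 0.679, 63.1]
top hole red [0.5667, -0.2528, 0.124, 74.5]
top hole blue [0.5704, -0.1095, -0.384, 58.0]
top hole yellow [0.5622, -0.3747, -0.288, 106.1]
side cyl red [0.4259, -0.1681, -0.075, 53.0]
side cyl blue [0.4432, -0.3232, -0.624, 53.4]
side cyl yellow [0.4342, -0.0467, 0.731, 40.2]
side hole red [0.5647, -0.2527, 0.11, 72.5]
side hole blue [0.5683, -0.1087, -0.401, 56.5]
side hole yellow [0.5601, -0.3748, -0.288, 108.7]
```

```bash
cat >> h.py <<'E'
from scipy.spatial.transform import Rotation as Ro
TIP=.199
def go(x,y,ztip,psi,start=None,maxt=.9,n=None):
    """rows (tool axes, scaled) from the measured pose to a tip position/yaw; straightens the tool too"""
    if start is None:
        o=robot.get_obs(); p=np.array(o["tool_pos"]); R=Ro.from_euler("xyz",o["ee_rot"])
    else: p,R=start
    q=np.array([x,y,ztip+TIP]); Q=Ro.from_euler("xyz",[np.pi,0,psi])
    rv=(R.inv()*Q).as_rotvec(); d=R.inv().apply(q-p)
    k=n or int(max(1,np.ceil(np.linalg.norm(rv)/.1/.95),np.ceil(np.linalg.norm(q-p)/.04/maxt)))
    T=[];step=(q-p)/k; Rc=R
    for i in range(k):
        T.append(np.round(Rc.inv().apply(step)/.04,2).tolist()); Rc=Rc*Ro.from_rotvec(rv/k)
    print(k,"rows twist",np.round(rv/k/.1,3).tolist()); print(T)
    return q,Q
def st():
    o=robot.get_obs(); print(round(o["time"],1),"tip",np.round(o["tool_pos"]-[0,0,TIP],4),"rot",np.round(o["ee_rot"],3),"F",np.round(o["wrist_force"],1),"w",round(o["width"],4),"ff",round(float(o["finger_force"]),1))
E
python3 -c "
from h import *
go(.4448,-.3229,.10,-.623)"
```

```text
11 rows twist [0.0, -0.0, 0.921]
[[0.66, -0.19, 0.24], [0.64, -0.25, 0.24], [0.61, -0.3, 0.24], [0.58, -0.36, 0.24], [0.54, -0.41, 0.24], [0.5, -0.46, 0.24], [0.46, -0.5, 0.24], [0.41, -0.54, 0.24], [0.36, -0.58, 0.24], [0.31, -0.61, 0.24], [0.25, -0.64, 0.24]]
```

Emit:
{"api": "play_rows", "payload": {"translation": [[0.66,-0.19,0.24],[0.64,-0.25,0.24],[0.61,-0.3,0.24],[0.58,-0.36,0.24],[0.54,-0.41,0.24],[0.5,-0.46,0.24],[0.46,-0.5,0.24],[0.41,-0.54,0.24]], "twist": [[0,0,0.92],[0,0,0.92],[0,0,0.92],[0,0,0.92],[0,0,0.92],[0,0,0.92],[0,0,0.92],[0,0,0.92]], "gripper": [1,1,1,1,1,1,1,1]}}

```text
time: 2.2
tool_pos: [0.3809, -0.3728, 0.3276]
ee_rot: [3.141, -0.0, -0.35]
wrist_force: [-0.0, -0.6, 0.9]
width: 0.094
finger_force: 0.0
```

Emit:
{"api": "play_rows", "payload": {"translation": [[0.36,-0.58,0.24],[0.31,-0.61,0.24],[0.25,-0.64,0.24],[0,0,0],[0,0,0]], "twist": [[0,0,0.92],[0,0,0.92],[0,0,0.94],[0,0,0],[0,0,0]], "gripper": [1,1,1,1,1]}}

```text
time: 2.7
tool_pos: [0.4448, -0.3226, 0.2989]
ee_rot: [3.141, 0.001, -0.622]
wrist_force: [-0.9, -0.8, -0.2]
width: 0.0939
finger_force: 0.0
```

```bash
python3 -c "
from h import *
st(); go(.4448,-.3229,.019,-.623)
im=robot.snapshot('side');print(fit(im,'side','cyl','blue',(.446,-.323),.026,CY,.04,-.6))"
```

```text
2.7 tip [ 0.4448 -0.3226  0.0999] rot [ 3.141e+00  1.000e-03 -6.220e-01] F [-0.9 -0.8 -0.2] w 0.0939 ff 0.0
3 rows twist [0.002, 0.002, 0.004]
[[0.0, 0.0, 0.67], [0.0, 0.0, 0.67], [0.0, 0.0, 0.67]]
[0.4431, -0.3238, -0.657, 48.9]
```

Emit:
{"api": "play_rows", "payload": {"translation": [[0,0,0.67],[0,0,0.67],[0,0,0.67],[0,0,0],[0,0,0],[0,0,0],[0,0,0],[0,0,0]], "twist": [[0,0,0],[0,0,0],[0,0,0],[0,0,0],[0,0,0],[0,0,0],[0,0,0],[0,0,0]], "gripper": [1,1,1,-1,-1,-1,-1,-1]}}

```text
time: 3.55
tool_pos: [0.445, -0.3232, 0.2203]
ee_rot: [3.141, -0.003, -0.624]
wrist_force: [-0.4, 0.1, 0.5]
width: 0.0573
finger_force: 0.0
```

```bash
python3 -c "
from h import *
st(); p,q=go(.4448,-.3229,.14,-.623); go(.5693,-.1091,.14,-.392,start=(p,q))"
```

```text
3.5 tip [ 0.445  -0.3232  0.0213] rot [ 3.141e+00 -3.000e-03 -6.240e-01] F [-0.4  0.1  0.5] w 0.0573 ff 0.0
4 rows twist [0.001, -0.007, -0.003]
[[0.0, -0.0, -0.74], [-0.0, -0.0, -0.74], [-0.0, -0.0, -0.74], [-0.0, -0.0, -0.74]]
7 rows twist [0.0, 0.0, -0.33]
[[-0.08, -0.88, -0.0], [-0.06, -0.88, -0.0], [-0.03, -0.88, -0.0], [0.0, -0.88, -0.0], [0.03, -0.88, -0.0], [0.06, -0.88, -0.0], [0.09, -0.88, -0.0]]
```

Emit:
{"api": "play_rows", "payload": {"translation": [[0,0,0],[0,0,0],[0,0,0],[0,0,0],[0,0,0],[0,0,0]], "twist": [[0,0,0],[0,0,0],[0,0,0],[0,0,0],[0,0,0],[0,0,0]], "gripper": [-1,-1,-1,-1,-1,-1]}}

```text
time: 4.15
tool_pos: [0.4448, -0.3227, 0.2188]
ee_rot: [-3.141, -0.0, -0.624]
wrist_force: [0.8, 1.5, 1.2]
width: 0.0335
finger_force: 30.0
```

Emit:
{"api": "play_rows", "payload": {"translation": [[0,0,-0.75],[0,0,-0.75],[0,0,-0.75],[0,0,-0.75],[-0.08,-0.88,0],[-0.06,-0.88,0],[-0.03,-0.88,0],[0,-0.88,0]], "twist": [[0,0,0],[0,0,0],[0,0,0],[0,0,0],[0,0,-0.33],[0,0,-0.33],[0,0,-0.33],[0,0,-0.33]], "gripper": [-1,-1,-1,-1,-1,-1,-1,-1]}}

```text
time: 4.95
tool_pos: [0.5158, -0.1998, 0.3381]
ee_rot: [3.141, 0.001, -0.491]
wrist_force: [0.1, -0.6, -1.6]
width: 0.0335
finger_force: 30.0
```

Emit:
{"api": "play_rows", "payload": {"translation": [[0.03,-0.88,0],[0.06,-0.88,0],[0.09,-0.88,0],[0,0,0],[0,0,0],[0,0,0]], "twist": [[0,0,-0.33],[0,0,-0.33],[0,0,-0.33],[0,0,0],[0,0,0],[0,0,0]], "gripper": [-1,-1,-1,-1,-1,-1]}}

```text
time: 5.55
tool_pos: [0.5685, -0.11, 0.3382]
ee_rot: [3.141, 0.001, -0.394]
wrist_force: [0.4, 0.5, -1.8]
width: 0.0336
finger_force: 30.0
```

```bash
python3 -c "
from h import *
st(); go(.5693,-.1091,.1,-.392)
im=robot.snapshot('side');cv2.imwrite('pics/s1.png',cv2.resize(im[170:420,280:480],(800,1000))[:600,:,::-1])
print(fit(im,'side','cyl','blue',(.5693,-.1091),.146,CY,.04,-.4))
print(fit(im,'side','hole','blue',(.5693,-.1091),.096,HO,.05,-.4))"
```

```text
5.5 tip [ 0.5685 -0.11    0.1392] rot [ 3.141e+00  1.000e-03 -3.940e-01] F [ 0.4  0.5 -1.8] w 0.0336 ff 30.0
2 rows twist [0.005, 0.005, -0.011]
[[0.01, -0.02, 0.49], [0.01, -0.01, 0.49]]
[0.5679, -0.1631, 0.0, 41.7]
[0.5682, -0.1089, -0.401, 48.6]
```

Emit:
{"api": "play_rows", "payload": {"translation": [[0.02,-0.03,0.3],[0,0,0.3],[0,0,0.2],[0,0,0.15],[0,0,0],[0,0,0]], "twist": [[0,0,0],[0,0,0],[0,0,0],[0,0,0],[0,0,0],[0,0,0]], "gripper": [-1,-1,-1,-1,-1,-1]}}

```text
time: 6.2
tool_pos: [0.5701, -0.1086, 0.3006]
ee_rot: [3.141, 0.0, -0.393]
wrist_force: [0.1, 0.1, -0.1]
width: 0.0335
finger_force: 30.0
```

Emit:
{"api": "play_rows", "payload": {"translation": [[0,0,0.05],[0,0,0],[0,0,0],[0,0,0],[0,0,0],[0,0,-0.3],[0,0,-0.2],[0,0,0]], "twist": [[0,0,0],[0,0,0],[0,0,0],[0,0,0],[0,0,0],[0,0,0],[0,0,0],[0,0,0]], "gripper": [-1,-1,0,0,0,-1,-1,-1]}}

```text
time: 7.0
tool_pos: [0.5705, -0.1087, 0.3214]
ee_rot: [-3.141, -0.005, -0.393]
wrist_force: [0.2, -0.4, 0.3]
width: 0.0267
finger_force: 0.0
```

Emit:
{"api": "play_rows", "payload": {"translation": [[0,0,0],[0,0,0],[0,0,0],[0,0,0],[0,0,0],[0,0,0]], "twist": [[0,0,0],[0,0,0],[0,0,0],[0,0,0],[0,0,0],[0,0,0]], "gripper": [-1,-1,-1,-1,-1,-1]}}

```text
time: 7.6
tool_pos: [0.57, -0.1085, 0.3185]
ee_rot: [3.142, 0.0, -0.393]
wrist_force: [-0.4, -0.2, 0.4]
width: 0.0005
finger_force: 0.0
```

```bash
python3 -c "
from h import *
st()
im=robot.snapshot('side');cv2.imwrite('pics/s1.png',cv2.resize(im[230:330,310:420],(660,600))[:,:,::-1])"
```

```text
7.6 tip [ 0.57   -0.1085  0.1195] rot [ 3.142  0.    -0.393] F [-0.4 -0.2  0.4] w 0.0005 ff 0.0
```

View pics/s1.png

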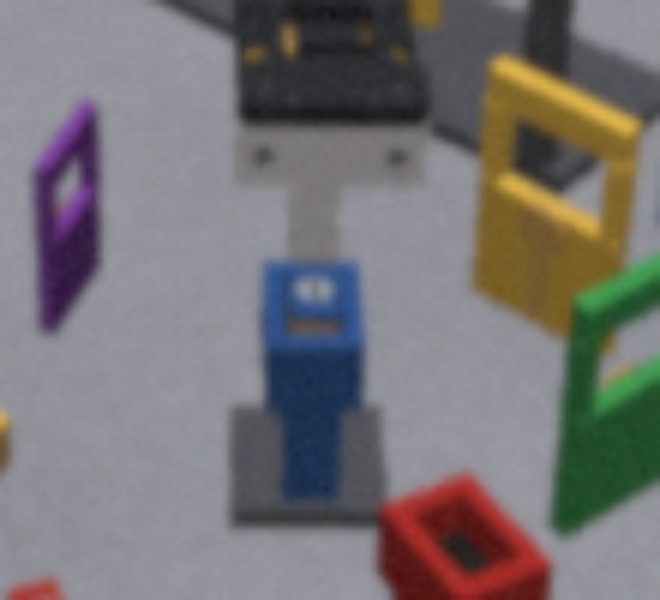

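The blue cylinder stands proud in the socket, brass side visible at about (315,325) in the crop. Now I'll press it down.

Emit:
{"api": "play_rows", "payload": {"translation": [[0,0,0.2],[0,0,0.18],[0,0,0.05],[0,0,0.05],[0,0,0.05],[0,0,0]], "twist": [[0,0,0],[0,0,0],[0,0,0],[0,0,0],[0,0,0],[0,0,0]], "gripper": [-1,-1,-1,-1,-1,-1]}}

```text
time: 8.25
tool_pos: [0.57, -0.1085, 0.2977]
ee_rot: [3.142, -0.0, -0.393]
wrist_force: [-1.0, -0.1, 4.2]
width: 0.0005
finger_force: 1.9
```

Emit:
{"api": "play_rows", "payload": {"translation": [[0,0,0.03],[0,0,0.03],[0,0,0]], "twist": [[0,0,0],[0,0,0],[0,0,0]], "gripper": [-1,-1,-1]}}

```text
time: 8.55
tool_pos: [0.57, -0.1085, 0.2954]
ee_rot: [3.142, -0.0, -0.393]
wrist_force: [-1.4, 0.2, 6.3]
width: 0.0005
finger_force: 2.7
```

Emit:
{"api": "play_rows", "payload": {"translation": [[0,0,0.03],[0,0,0.03],[0,0,0],[0,0,0]], "twist": [[0,0,0],[0,0,0],[0,0,0],[0,0,0]], "gripper": [-1,-1,-1,-1]}}

```text
time: 8.95
tool_pos: [0.57, -0.1085, 0.2954]
ee_rot: [-3.142, -0.002, -0.393]
wrist_force: [-4.0, 1.5, 13.0]
width: 0.0007
finger_force: 6.5
```

Emit:
{"api": "play_rows", "payload": {"translation": [[0,0,0.04],[0,0,0],[0,0,-0.5],[0,0,-0.75],[0,0,0],[0,0,0]], "twist": [[0,0,0],[0,0,0],[0,0,0],[0,0,0],[0,0,0],[0,0,0]], "gripper": [-1,-1,1,1,1,1]}}

```text
time: 9.55
tool_pos: [0.57, -0.1085, 0.3405]
ee_rot: [3.142, -0.0, -0.393]
wrist_force: [-0.5, 0.1, -0.7]
width: 0.0292
finger_force: 0.0
```

```bash
python3 -c "
from h import *
st()
im=robot.snapshot('side');cv2.imwrite('pics/s2.png',cv2.resize(im[255:305,345:385],(480,600),interpolation=cv2.INTER_CUBIC)[:,:,::-1])
a=fit(im,'side','cyl','red',(.4259,-.168),.026,CY,.04,-.06);print(a)
print(fit(im,'side','cyl','blue',(.5683,-.1087),.096,CY,.04,-.4))
go(a[0]+.0013,a[1],.1,-.065)"
```

```text
9.6 tip [ 0.57   -0.1085  0.1415] rot [ 3.142 -0.    -0.393] F [-0.5  0.1 -0.7] w 0.0292 ff 0.0
[0.4259, -0.1682, -0.074, 50.7]
[0.5832, -0.1001, -0.322, 32.8]
5 rows twist [-0.0, 0.005, -0.657]
[[-0.54, 0.55, 0.2], [-0.58, 0.51, 0.2], [-0.61, 0.47, 0.2], [-0.64, 0.43, 0.2], [-0.67, 0.39, 0.2]]
```

View pics/s2.png

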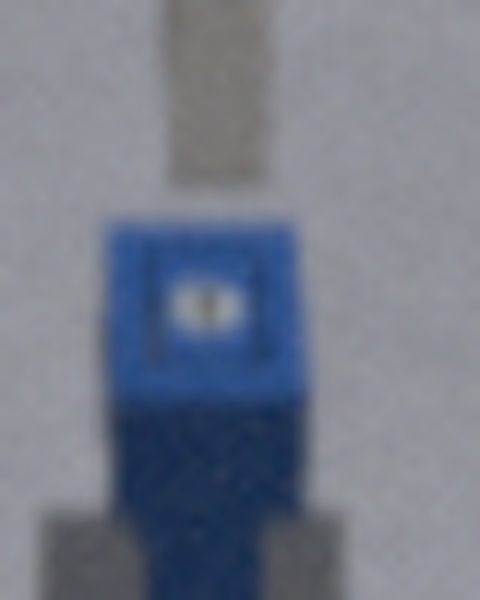

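The blue cylinder is flush, with no brass visible. On to red.

Emit:
{"api": "play_rows", "payload": {"translation": [[-0.54,0.55,0.1],[-0.58,0.51,0.1],[-0.61,0.47,0.2],[-0.64,0.43,0.3],[-0.67,0.39,0.3],[0,0,0],[0,0,0]], "twist": [[0,0,-0.66],[0,0,-0.66],[0,0,-0.66],[0,0,-0.66],[0,0,-0.66],[0,0,0],[0,0,0]], "gripper": [1,1,1,1,1,0.5,0.5]}}

```text
time: 10.3
tool_pos: [0.4271, -0.1682, 0.2994]
ee_rot: [-3.14, 0.002, -0.065]
wrist_force: [0.4, 0.8, 0.5]
width: 0.0706
finger_force: 0.0
```

```bash
python3 -c "
from h import *
st(); go(.4272,-.1682,.019,-.065)"
```

```text
10.3 tip [ 0.4271 -0.1682  0.1004] rot [-3.14e+00  2.00e-03 -6.50e-02] F [0.4 0.8 0.5] w 0.0706 ff 0.0
3 rows twist [-0.005, 0.007, -0.0]
[[0.0, 0.0, 0.68], [0.0, 0.0, 0.68], [0.0, 0.0, 0.68]]
```

Emit:
{"api": "play_rows", "payload": {"translation": [[0,0,0.68],[0,0,0.68],[0,0,0.68],[0,0,0],[0,0,0],[0,0,0],[0,0,0],[0,0,0]], "twist": [[0,0,0],[0,0,0],[0,0,0],[0,0,0],[0,0,0],[0,0,0],[0,0,0],[0,0,0]], "gripper": [0.5,0.5,0.5,0.5,-1,-1,-1,-1]}}

```text
time: 11.1
tool_pos: [0.4282, -0.1685, 0.2209]
ee_rot: [3.14, -0.003, -0.063]
wrist_force: [-0.2, -0.4, -0.7]
width: 0.0421
finger_force: 0.0
```

Emit:
{"api": "play_rows", "payload": {"translation": [[0,0,0],[0,0,0],[0,0,0],[0,0,0]], "twist": [[0,0,0],[0,0,0],[0,0,0],[0,0,0]], "gripper": [-1,-1,-1,-1]}}

```text
time: 11.5
tool_pos: [0.4279, -0.1683, 0.2203]
ee_rot: [3.141, -0.001, -0.063]
wrist_force: [-0.7, 0.2, 5.5]
width: 0.0331
finger_force: 30.0
```

```bash
python3 -c "
from h import *
st(); p,q=go(.4272,-.1682,.14,-.065,n=4); go(.5662,-.2526,.14,.118,start=(p,q))"
```

```text
11.5 tip [ 0.4279 -0.1683  0.0213] rot [ 3.141e+00 -1.000e-03 -6.300e-02] F [-0.7  0.2  5.5] w 0.0331 ff 30.0
4 rows twist [0.001, -0.004, 0.004]
[[-0.0, -0.0, -0.74], [-0.0, -0.0, -0.74], [-0.0, -0.0, -0.74], [-0.0, -0.0, -0.74]]
5 rows twist [0.0, 0.0, -0.366]
[[0.72, 0.38, 0.0], [0.71, 0.4, 0.0], [0.69, 0.43, 0.0], [0.68, 0.45, 0.0], [0.66, 0.48, 0.0]]
```

Emit:
{"api": "play_rows", "payload": {"translation": [[0,0,-0.74],[0,0,-0.74],[0,0,-0.74],[0,0,-0.74],[0.72,0.38,0],[0.71,0.4,0],[0.69,0.43,0],[0.68,0.45,0]], "twist": [[0,0,0],[0,0,0],[0,0,0],[0,0,0],[0,0,-0.37],[0,0,-0.37],[0,0,-0.37],[0,0,-0.37]], "gripper": [-1,-1,-1,-1,-1,-1,-1,-1]}}

```text
time: 12.3
tool_pos: [0.54, -0.2362, 0.3367]
ee_rot: [-3.141, 0.002, 0.086]
wrist_force: [-0.7, -0.2, 0.1]
width: 0.0335
finger_force: 30.0
```

Emit:
{"api": "play_rows", "payload": {"translation": [[0.66,0.48,0],[0,0,0],[0,0,0],[0,0,0]], "twist": [[0,0,-0.37],[0,0,0],[0,0,0],[0,0,0]], "gripper": [-1,-1,-1,-1]}}

```text
time: 12.7
tool_pos: [0.5665, -0.252, 0.3373]
ee_rot: [-3.141, 0.001, 0.122]
wrist_force: [-0.3, -0.3, -1.3]
width: 0.033
finger_force: 30.0
```

```bash
python3 -c "
from h import *
st(); go(.5662,-.2526,.102,.118,n=4)"
```

```text
12.7 tip [ 0.5665 -0.252   0.1383] rot [-3.141e+00  1.000e-03  1.220e-01] F [-0.3 -0.3 -1.3] w 0.033 ff 30.0
4 rows twist [-0.002, 0.004, 0.009]
[[-0.0, 0.0, 0.23], [-0.0, 0.0, 0.23], [-0.0, 0.0, 0.23], [-0.0, 0.0, 0.23]]
```

Emit:
{"api": "play_rows", "payload": {"translation": [[0,0.01,0.23],[0,0.01,0.23],[0,0,0.23],[0,0,0.2],[0,0,0],[0,0,0]], "twist": [[0,0,0],[0,0,0],[0,0,0],[0,0,0],[0,0,0],[0,0,0]], "gripper": [-1,-1,-1,-1,-1,-1]}}

```text
time: 13.3
tool_pos: [0.5672, -0.2532, 0.3019]
ee_rot: [-3.141, 0.001, 0.122]
wrist_force: [0.3, -0.2, -1.2]
width: 0.0338
finger_force: 30.0
```

In freely. Lower a bit more, release, lift and close.

Emit:
{"api": "play_rows", "payload": {"translation": [[0,0,0.06],[0,0,0],[0,0,0],[0,0,0],[0,0,0],[0,0,-0.3],[0,0,-0.2],[0,0,0]], "twist": [[0,0,0],[0,0,0],[0,0,0],[0,0,0],[0,0,0],[0,0,0],[0,0,0],[0,0,0]], "gripper": [-1,-1,0,0,0,-1,-1,-1]}}

```text
time: 14.1
tool_pos: [0.5677, -0.2535, 0.3228]
ee_rot: [3.139, -0.004, 0.122]
wrist_force: [-0.6, -0.1, 0.2]
width: 0.0266
finger_force: 0.0
```

Emit:
{"api": "play_rows", "payload": {"translation": [[0,0,0],[0,0,0],[0,0,0],[0,0,0],[0,0,0]], "twist": [[0,0,0],[0,0,0],[0,0,0],[0,0,0],[0,0,0]], "gripper": [-1,-1,-1,-1,-1]}}

```text
time: 14.6
tool_pos: [0.5672, -0.2532, 0.3196]
ee_rot: [-3.141, 0.0, 0.122]
wrist_force: [-0.3, -0.1, 0.2]
width: 0.0004
finger_force: 0.0
```

Emit:
{"api": "play_rows", "payload": {"translation": [[0,0,0.2],[0,0,0.16],[0,0,0.06],[0,0,0.06],[0,0,0.06],[0,0,0.03],[0,0,0]], "twist": [[0,0,0],[0,0,0],[0,0,0],[0,0,0],[0,0,0],[0,0,0],[0,0,0]], "gripper": [-1,-1,-1,-1,-1,-1,-1]}}

```text
time: 15.3
tool_pos: [0.5671, -0.2531, 0.2978]
ee_rot: [-3.142, 0.0, 0.122]
wrist_force: [-1.4, 1.5, 4.5]
width: 0.0004
finger_force: 2.3
```

Emit:
{"api": "play_rows", "payload": {"translation": [[0,0,0.04],[0,0,0.04],[0,0,0.04],[0,0,0.03],[0,0,0],[0,0,0]], "twist": [[0,0,0],[0,0,0],[0,0,0],[0,0,0],[0,0,0],[0,0,0]], "gripper": [-1,-1,-1,-1,-1,-1]}}

```text
time: 15.9
tool_pos: [0.567, -0.253, 0.2954]
ee_rot: [3.14, -0.002, 0.122]
wrist_force: [-7.0, 3.0, 15.0]
width: 0.0008
finger_force: 7.7
```

Emit:
{"api": "play_rows", "payload": {"translation": [[0,0,0.03],[0,0,0],[0,0,-0.5],[0,0,-0.75],[0,0,0],[0,0,0]], "twist": [[0,0,0],[0,0,0],[0,0,0],[0,0,0],[0,0,0],[0,0,0]], "gripper": [-1,-1,0.5,0.5,0.5,0.5]}}

```text
time: 16.5
tool_pos: [0.5674, -0.2533, 0.3399]
ee_rot: [3.141, -0.001, 0.122]
wrist_force: [-0.1, 0.9, -0.3]
width: 0.0291
finger_force: 0.0
```

```bash
python3 -c "
from h import *
st()
im=robot.snapshot('side');cv2.imwrite('pics/s3.png',cv2.resize(im[270:370,270:410],(800,571),interpolation=cv2.INTER_CUBIC)[:,:,::-1])
a=fit(im,'side','cyl','yellow',(.4342,-.0467),.026,CY,.04,.7);print(a)
print(robot.spot_point('cylinder_yellow','side'))
go(a[0]+.0013,a[1],.1,.705)"
```

```text
16.5 tip [ 0.5674 -0.2533  0.1409] rot [ 3.141e+00 -1.000e-03  1.220e-01] F [-0.1  0.9 -0.3] w 0.0291 ff 0.0
[0.4341, -0.0466, 0.716, 39.3]
[{'centre': [0.4344, -0.0454, 0.0018], 'score': 0.59}, {'centre': [0.5942, 0.1663, 0.1709], 'score': 0.43}]
7 rows twist [-0.003, 0.003, -0.833]
[[-0.38, -0.79, 0.14], [-0.31, -0.82, 0.14], [-0.24, -0.84, 0.14], [-0.17, -0.86, 0.14], [-0.1, -0.87, 0.14], [-0.03, -0.87, 0.14], [0.05, -0.87, 0.14]]
```

View pics/s3.png

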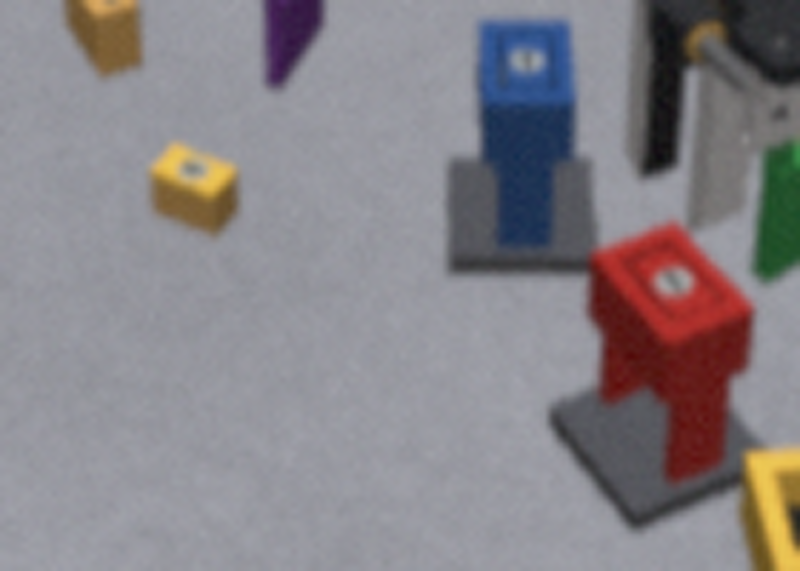

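Red and blue are both flush. Yellow next.

Emit:
{"api": "play_rows", "payload": {"translation": [[-0.38,-0.79,0.1],[-0.31,-0.82,0.1],[-0.24,-0.84,0.1],[-0.17,-0.86,0.1],[-0.1,-0.87,0.2],[-0.03,-0.87,0.2],[0.05,-0.87,0.2],[0,0,0]], "twist": [[0,0,-0.83],[0,0,-0.83],[0,0,-0.83],[0,0,-0.83],[0,0,-0.83],[0,0,-0.83],[0,0,-0.83],[0,0,0]], "gripper": [0.5,0.5,0.5,0.5,0.5,0.5,0.5,0.5]}}

```text
time: 17.4
tool_pos: [0.4329, -0.0441, 0.2964]
ee_rot: [-3.135, 0.004, 0.707]
wrist_force: [-0.8, 0.2, 0.3]
width: 0.0708
finger_force: 0.0
```

Emit:
{"api": "play_rows", "payload": {"translation": [[0,0,0],[0,0,0]], "twist": [[0,0,0],[0,0,0]], "gripper": [0.5,0.5]}}

```text
time: 17.6
tool_pos: [0.4361, -0.0473, 0.2996]
ee_rot: [3.141, 0.0, 0.702]
wrist_force: [-0.0, -0.5, 0.3]
width: 0.0705
finger_force: 0.0
```

```bash
python3 -c "
from h import *
st(); go(.4353,-.0465,.018,.705)"
```

```text
17.6 tip [ 0.4361 -0.0473  0.1006] rot [3.141 0.    0.702] F [-0.  -0.5  0.3] w 0.0705 ff 0.0
3 rows twist [0.001, 0.001, -0.011]
[[-0.0, -0.01, 0.69], [-0.0, -0.01, 0.69], [-0.0, -0.01, 0.69]]
```

Emit:
{"api": "play_rows", "payload": {"translation": [[-0.01,-0.01,0.69],[-0.01,-0.01,0.69],[0,0,0.69],[0,0,0],[0,0,0],[0,0,0],[0,0,0],[0,0,0]], "twist": [[0,0,0],[0,0,0],[0,0,0],[0,0,0],[0,0,0],[0,0,0],[0,0,0],[0,0,0]], "gripper": [0.5,0.5,0.5,0.5,0.5,-1,-1,-1]}}

```text
time: 18.4
tool_pos: [0.4351, -0.0468, 0.2184]
ee_rot: [3.139, -0.002, 0.703]
wrist_force: [-0.7, 0.4, -0.3]
width: 0.0499
finger_force: 0.0
```

Emit:
{"api": "play_rows", "payload": {"translation": [[0,0,0],[0,0,0],[0,0,0],[0,0,0],[0,0,0]], "twist": [[0,0,0],[0,0,0],[0,0,0],[0,0,0],[0,0,0]], "gripper": [-1,-1,-1,-1,-1]}}

```text
time: 18.9
tool_pos: [0.4347, -0.0466, 0.2175]
ee_rot: [3.141, -0.0, 0.703]
wrist_force: [-0.9, 0.6, 4.0]
width: 0.0336
finger_force: 29.9
```

```bash
python3 -c "
from h import *
st(); p,q=go(.4353,-.0465,.14,.703,n=4); go(.5617,-.3746,.14,-.288,start=(p,q))"
```

```text
18.9 tip [ 0.4347 -0.0466  0.0185] rot [ 3.141 -0.     0.703] F [-0.9  0.6  4. ] w 0.0336 ff 29.9
4 rows twist [0.001, -0.001, -0.0]
[[0.0, 0.0, -0.76], [0.0, 0.0, -0.76], [0.0, 0.0, -0.76], [0.0, 0.0, -0.76]]
11 rows twist [0.0, -0.0, 0.901]
[[-0.26, 0.75, 0.0], [-0.19, 0.78, 0.0], [-0.12, 0.79, 0.0], [-0.05, 0.8, 0.0], [0.02, 0.8, 0.0], [0.09, 0.79, 0.0], [0.16, 0.78, 0.0], [0.23, 0.76, 0.0], [0.3, 0.74, 0.0], [0.37, 0.71, 0.0], [0.43, 0.67, 0.0]]
```

Emit:
{"api": "play_rows", "payload": {"translation": [[0,0,-0.76],[0,0,-0.76],[0,0,-0.76],[0,0,-0.8],[-0.26,0.75,0],[-0.19,0.78,0],[-0.12,0.79,0],[-0.05,0.8,0]], "twist": [[0,0,0],[0,0,0],[0,0,0],[0,0,0],[0,0,0.9],[0,0,0.9],[0,0,0.9],[0,0,0.9]], "gripper": [-1,-1,-1,-1,-1,-1,-1,-1]}}

```text
time: 19.7
tool_pos: [0.4811, -0.1669, 0.3396]
ee_rot: [-3.141, 0.001, 0.339]
wrist_force: [0.5, 0.5, -1.0]
width: 0.0334
finger_force: 29.9
```

Emit:
{"api": "play_rows", "payload": {"translation": [[0.02,0.8,0],[0.09,0.79,0],[0.16,0.78,0],[0.23,0.76,0],[0.3,0.74,0],[0.37,0.71,0],[0.43,0.67,0],[0,0,0]], "twist": [[0,0,0.9],[0,0,0.9],[0,0,0.9],[0,0,0.9],[0,0,0.9],[0,0,0.9],[0,0,0.9],[0,0,0]], "gripper": [-1,-1,-1,-1,-1,-1,-1,-1]}}

```text
time: 20.5
tool_pos: [0.5616, -0.3774, 0.3375]
ee_rot: [3.141, 0.002, -0.291]
wrist_force: [0.0, 0.6, -2.3]
width: 0.0333
finger_force: 29.9
```

Emit:
{"api": "play_rows", "payload": {"translation": [[0,0,0],[0,0,0]], "twist": [[0,0,0],[0,0,0]], "gripper": [-1,-1]}}

```text
time: 20.7
tool_pos: [0.5613, -0.3732, 0.3397]
ee_rot: [-3.141, 0.001, -0.286]
wrist_force: [0.4, -0.9, -0.8]
width: 0.0333
finger_force: 29.9
```

```bash
python3 -c "
from h import *
st(); go(.5617,-.3746,.101,-.288,n=4)"
```

```text
20.7 tip [ 0.5613 -0.3732  0.1407] rot [-3.141e+00  1.000e-03 -2.860e-01] F [ 0.4 -0.9 -0.8] w 0.0333 ff 29.9
4 rows twist [-0.002, 0.003, 0.005]
[[0.01, 0.01, 0.25], [0.01, 0.01, 0.25], [0.01, 0.01, 0.25], [0.0, 0.01, 0.25]]
```

Emit:
{"api": "play_rows", "payload": {"translation": [[0.01,0.01,0.2],[0,0,0.2],[0,0,0.1],[0,0,0],[0,0,0.25],[0,0,0.2],[0,0,0],[0,0,0]], "twist": [[0,0,0],[0,0,0],[0,0,0],[0,0,0],[0,0,0],[0,0,0],[0,0,0],[0,0,0]], "gripper": [-1,-1,-1,-1,-1,-1,-1,-1]}}

```text
time: 21.5
tool_pos: [0.5616, -0.3745, 0.3014]
ee_rot: [-3.141, 0.001, -0.287]
wrist_force: [-0.6, -0.0, -0.3]
width: 0.0334
finger_force: 30.0
```

Emit:
{"api": "play_rows", "payload": {"translation": [[0,0,0.1],[0,0,0],[0,0,0],[0,0,0],[0,0,0],[0,0,-0.3],[0,0,-0.25],[0,0,0]], "twist": [[0,0,0],[0,0,0],[0,0,0],[0,0,0],[0,0,0],[0,0,0],[0,0,0],[0,0,0]], "gripper": [-1,-1,0,0,0,-1,-1,-1]}}

```text
time: 22.3
tool_pos: [0.5621, -0.3748, 0.3239]
ee_rot: [3.139, -0.005, -0.287]
wrist_force: [-1.0, 0.4, 0.8]
width: 0.0262
finger_force: 0.0
```

Emit:
{"api": "play_rows", "payload": {"translation": [[0,0,0],[0,0,0],[0,0,0],[0,0,0],[0,0,0]], "twist": [[0,0,0],[0,0,0],[0,0,0],[0,0,0],[0,0,0]], "gripper": [-1,-1,-1,-1,-1]}}

```text
time: 22.8
tool_pos: [0.5616, -0.3745, 0.3199]
ee_rot: [-3.141, 0.001, -0.287]
wrist_force: [0.1, -0.2, 0.0]
width: 0.0007
finger_force: 0.0
```

Emit:
{"api": "play_rows", "payload": {"translation": [[0,0,0.2],[0,0,0.16],[0,0,0.06],[0,0,0.06],[0,0,0.06],[0,0,0.03],[0,0,0]], "twist": [[0,0,0],[0,0,0],[0,0,0],[0,0,0],[0,0,0],[0,0,0],[0,0,0]], "gripper": [-1,-1,-1,-1,-1,-1,-1]}}

```text
time: 23.5
tool_pos: [0.5615, -0.3743, 0.2983]
ee_rot: [3.142, 0.0, -0.287]
wrist_force: [-2.5, 2.0, 4.3]
width: 0.0006
finger_force: 2.3
```

Emit:
{"api": "play_rows", "payload": {"translation": [[0,0,0.03],[0,0,0.04],[0,0,0.03],[0,0,0.03],[0,0,0],[0,0,0]], "twist": [[0,0,0],[0,0,0],[0,0,0],[0,0,0],[0,0,0],[0,0,0]], "gripper": [-1,-1,-1,-1,-1,-1]}}

```text
time: 24.1
tool_pos: [0.5614, -0.3743, 0.2954]
ee_rot: [3.141, -0.001, -0.287]
wrist_force: [-3.8, 3.3, 10.9]
width: 0.0006
finger_force: 5.6
```

Emit:
{"api": "play_rows", "payload": {"translation": [[0,0,0.04],[0,0,0],[0,0,-0.5],[0,0,-0.6],[0,0,0],[0,0,0],[0,0,0],[0,0,0]], "twist": [[0,0,0],[0,0,0],[0,0,0],[0,0,0],[0,0,0],[0,0,0],[0,0,0],[0,0,0]], "gripper": [-1,-1,1,1,1,1,1,1]}}

```text
time: 24.9
tool_pos: [0.5615, -0.3744, 0.3324]
ee_rot: [-3.14, 0.003, -0.287]
wrist_force: [1.2, 0.2, -0.1]
width: 0.0453
finger_force: 0.0
```

```bash
python3 -c "
from h import *
st()
im=robot.snapshot('side');a=im[320:400,370:450]
t=robot.snapshot('top');b=t[130:270,120:300]
cv2.imwrite('pics/s4.png',np.hstack([cv2.resize(a,(300,300),interpolation=cv2.INTER_CUBIC),cv2.resize(b,(500,300),interpolation=cv2.INTER_CUBIC)])[:,:,::-1])
r=rectify(t,'top',(.63,.18),.174,.2,.001)
cv2.imwrite('pics/r4.png',cv2.resize(r,(600,600))[:,:,::-1])
for c in ('top','side'):
  for n in ('prong_right','prong_middle','prong_left','rack','tag_red','tag_blue','tag_yellow'):
    print(c,n,[(round(d['score'],2),np.round(d['centre'],3).tolist()) for d in robot.spot_point(n,c)][:2])
"
```

```text
24.9 tip [ 0.5615 -0.3744  0.1334] rot [-3.14e+00  3.00e-03 -2.87e-01] F [ 1.2  0.2 -0.1] w 0.0453 ff 0.0
top prong_right [(0.56, [0.644, 0.056, 0.174])]
top prong_middle [(0.58, [0.588, 0.16, 0.174]), (0.25, [0.562, -0.379, 0.002])]
top prong_left [(0.61, [0.54, 0.273, 0.175]), (0.44, [0.569, -0.104, 0.097])]
top rack [(0.72, [0.675, 0.209, -0.003]), (0.24, [0.695, 0.08, 0.095])]
top tag_red [(0.82, [0.59, 0.3, 0.095])]
top tag_blue [(0.75, [0.694, 0.081, 0.09]), (0.68, [0.648, 0.186, 0.091])]
top tag_yellow [(0.97, [0.69, -0.171, 0.004]), (0.66, [0.718, -0.052, 0.001])]
side prong_right [(0.75, [0.647, 0.057, 0.174])]
side prong_middle [(0.7, [0.591, 0.165, 0.173])]
side prong_left []
side rack [(0.97, [0.676, 0.208, 0.002])]
side tag_red []
side tag_blue [(0.17, [0.411, 0.493, 0.0])]
side tag_yellow [(0.67, [0.519, 0.046, 0.001]), (0.63, [0.691, 0.082, 0.093])]
```

View pics/s4.png

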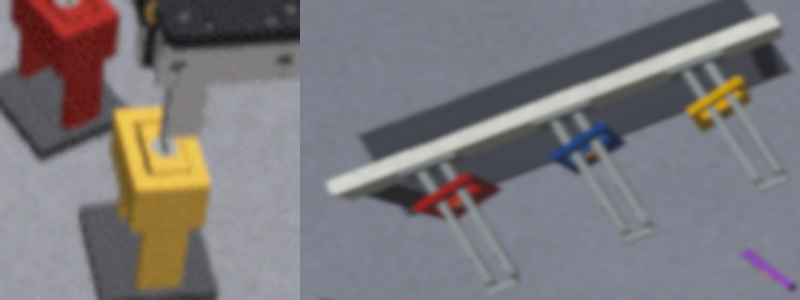

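View pics/r4.png

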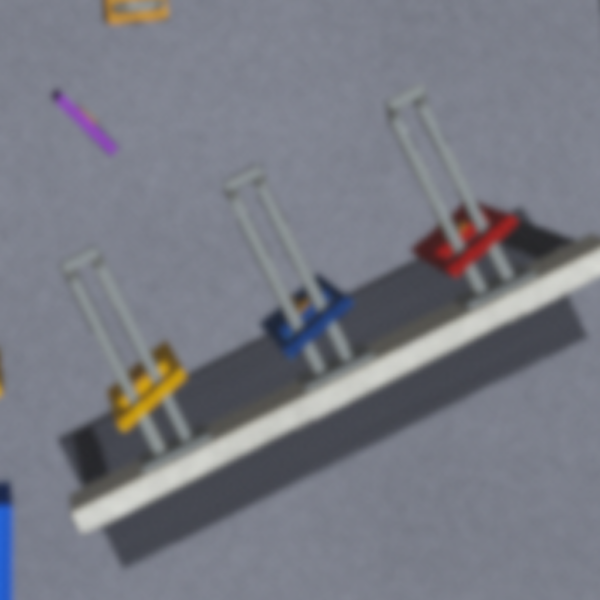

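Yellow is flush; the tags hang yellow on the right prong, blue on the middle, red on the left. Now I'll grip the yellow holder.

Emit:
{"api": "play_rows", "payload": {"translation": [[0,0,0],[0,0,0],[0,0,0],[0,0,0],[0,0,0],[0,0,0.5],[0,0,0.6],[0,0,0.5]], "twist": [[0,0,0],[0,0,0],[0,0,0],[0,0,0],[0,0,0],[0,0,0],[0,0,0],[0,0,0]], "gripper": [1,1,1,1,1,1,1,1]}}

```text
time: 26.5
tool_pos: [0.5616, -0.3744, 0.2697]
ee_rot: [-3.142, 0.0, -0.287]
wrist_force: [-0.7, -1.1, -0.3]
width: 0.0941
finger_force: 0.0
```

Emit:
{"api": "play_rows", "payload": {"translation": [[0,0,0],[0,0,0],[0,0,0],[0,0,0],[0,0,0],[0,0,0],[0,0,0]], "twist": [[0,0,0],[0,0,0],[0,0,0],[0,0,0],[0,0,0],[0,0,0],[0,0,0]], "gripper": [-1,-1,-1,-1,-1,-1,-1]}}

```text
time: 27.2
tool_pos: [0.562, -0.3744, 0.2721]
ee_rot: [3.141, -0.002, -0.287]
wrist_force: [-0.8, 2.0, 3.4]
width: 0.0557
finger_force: 30.0
```

```bash
cat >> h.py <<'E'
RY=.465
PR={"right":(.646,.0573),"middle":(.5915,.1642),"left":(.5385,.271)}
def pt(prong,x,dy=0):
    """world xy of the prong point shifted by x along the rack's x"""
    p=PR[prong]; return p[0]+x*np.cos(RY)-dy*np.sin(RY),p[1]+x*np.sin(RY)+dy*np.cos(RY)
E
python3 -c "
from h import *
st()
im=cv2.imread('pics/top0.png')[:,:,::-1].copy()
r=rectify(im,'top',(.68,.2),.192,.24,.001)
m=((r.min(2)>165)).astype(np.uint8);k,l,s,_=cv2.connectedComponentsWithStats(m);i=1+s[1:,4].argmax()
p=np.argwhere(l==i).astype(np.float32);(a,b),wh,an=cv2.minAreaRect(p);v=cv2.fitLine(p,cv2.DIST_L2,0,.01,.01).ravel();print(.44+a*.001,-.04+b*.001,wh,np.arctan(-v[0]/v[1]))
for n in PR: print(n,[np.round(pt(n,x),4).tolist() for x in (-.13,0)])
"
```

```text
27.2 tip [ 0.562  -0.3744  0.0731] rot [ 3.141e+00 -2.000e-03 -2.870e-01] F [-0.8  2.   3.4] w 0.0557 ff 30.0
0.6844000244140624 0.2086999816894531 (13.863616943359375, 398.02008056640625) 0.46322688
right [[0.5298, -0.001], [0.646, 0.0573]]
middle [[0.4753, 0.1059], [0.5915, 0.1642]]
left [[0.4223, 0.2127], [0.5385, 0.271]]
```

```bash
python3 -c "
from h import *
p,q=go(.562,-.3744,.216,-.287,n=4); go(*pt('right',-.13),.216,.463,start=(p,q))"
```

```text
4 rows twist [0.001, -0.005, -0.0]
[[0.0, 0.0, -0.89], [0.0, 0.0, -0.89], [0.0, 0.0, -0.89], [0.0, -0.0, -0.89]]
11 rows twist [-0.0, 0.0, -0.682]
[[-0.31, -0.79, -0.0], [-0.26, -0.81, -0.0], [-0.2, -0.83, -0.0], [-0.14, -0.84, -0.0], [-0.09, -0.85, -0.0], [-0.03, -0.85, -0.0], [0.03, -0.85, -0.0], [0.09, -0.85, -0.0], [0.15, -0.84, -0.0], [0.2, -0.83, -0.0], [0.26, -0.81, -0.0]]
```

Emit:
{"api": "play_rows", "payload": {"translation": [[0,0,-0.6],[0,0,-0.9],[0,0,-0.9],[0,0,-0.9],[0,0,-0.3],[-0.31,-0.79,0],[-0.26,-0.81,0],[-0.2,-0.83,0]], "twist": [[0,0,0],[0,0,0],[0,0,0],[0,0,0],[0,0,0],[0,0,-0.68],[0,0,-0.68],[0,0,-0.68]], "gripper": [-1,-1,-1,-1,-1,-1,-1,-1]}}

```text
time: 28.0
tool_pos: [0.5524, -0.2721, 0.4109]
ee_rot: [-3.139, 0.005, -0.081]
wrist_force: [-0.4, 0.4, -6.5]
width: 0.0555
finger_force: 30.0
```

Emit:
{"api": "play_rows", "payload": {"translation": [[-0.14,-0.84,0],[-0.09,-0.85,0],[-0.03,-0.85,0],[0.03,-0.85,0],[0.09,-0.85,0],[0.15,-0.84,0],[0.2,-0.83,0],[0.26,-0.81,0]], "twist": [[0,0,-0.68],[0,0,-0.68],[0,0,-0.68],[0,0,-0.68],[0,0,-0.68],[0,0,-0.68],[0,0,-0.68],[0,0,-0.68]], "gripper": [-1,-1,-1,-1,-1,-1,-1,-1]}}

```text
time: 28.8
tool_pos: [0.529, 0.0003, 0.4115]
ee_rot: [-3.139, 0.005, 0.463]
wrist_force: [0.8, -0.2, -4.8]
width: 0.0556
finger_force: 30.0
```

Emit:
{"api": "play_rows", "payload": {"translation": [[0,0,0],[0,0,0],[0,0,0],[0,0,0]], "twist": [[0,0,0],[0,0,0],[0,0,0],[0,0,0]], "gripper": [-1,-1,-1,-1]}}

```text
time: 29.2
tool_pos: [0.5297, -0.0019, 0.4137]
ee_rot: [-3.141, 0.002, 0.459]
wrist_force: [-0.2, 0.8, -5.7]
width: 0.0558
finger_force: 30.0
```

```bash
python3 -c "
from h import *
st(); p,q=go(*pt('right',-.13),.214,.463); go(*pt('right',-.004),.214,.463,maxt=.5)
im=robot.snapshot('side');cv2.imwrite('pics/s5.png',cv2.resize(im[170:330,270:440],(630,600),interpolation=cv2.INTER_CUBIC)[:,:,::-1])"
```

```text
29.2 tip [ 0.5297 -0.0019  0.2147] rot [-3.141e+00  2.000e-03  4.590e-01] F [-0.2  0.8 -5.7] w 0.0558 ff 30.0
1 rows twist [-0.005, 0.016, -0.04]
[[0.01, -0.02, 0.02]]
7 rows twist [-0.001, 0.002, -0.006]
[[0.45, -0.01, 0.0], [0.45, -0.01, 0.0], [0.45, -0.0, 0.0], [0.45, -0.0, 0.0], [0.45, -0.0, 0.0], [0.45, -0.0, 0.0], [0.45, -0.0, 0.0]]
```

View pics/s5.png

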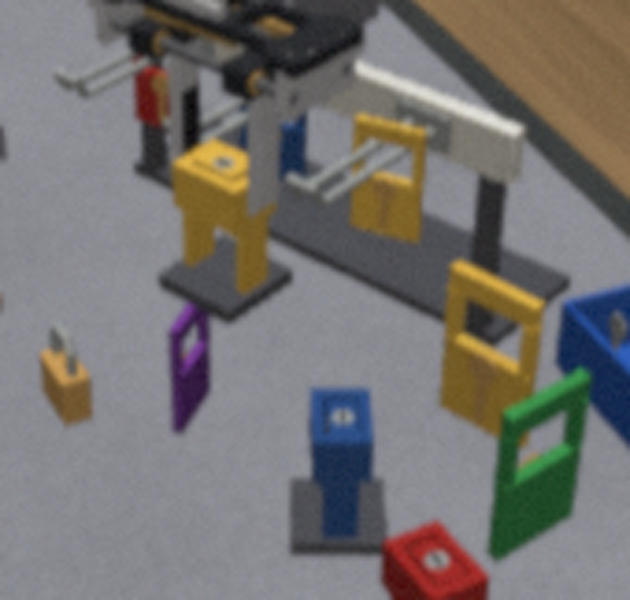

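The holder is lined up with the right prong; the window faces the wires. Slide in.

Emit:
{"api": "play_rows", "payload": {"translation": [[0.3,-0.02,0.01],[0.45,-0.01,0],[0.45,0,0],[0.45,0,0],[0.45,0,0],[0.45,0,0],[0.45,0,0],[0.15,0,0]], "twist": [[0,0,-0.04],[0,0,0],[0,0,0],[0,0,0],[0,0,0],[0,0,0],[0,0,0],[0,0,0]], "gripper": [-1,-1,-1,-1,-1,-1,-1,-1]}}

```text
time: 30.05
tool_pos: [0.6435, 0.0572, 0.4131]
ee_rot: [-3.141, -0.0, 0.465]
wrist_force: [0.1, 0.7, -5.7]
width: 0.0554
finger_force: 30.0
```

Emit:
{"api": "play_rows", "payload": {"translation": [[0,0,0],[0,0,0.2],[0,0,0.2],[0,0,0.1],[0,0,0]], "twist": [[0,0,0],[0,0,0],[0,0,0],[0,0,0],[0,0,0]], "gripper": [-1,-1,-1,-1,-1]}}

```text
time: 30.55
tool_pos: [0.6412, 0.0563, 0.3927]
ee_rot: [-3.14, 0.003, 0.464]
wrist_force: [-0.6, -0.5, -7.1]
width: 0.0558
finger_force: 30.0
```

```bash
python3 -c "
from h import *
st(); go(*pt('right',-.003),.187,.463)
im=robot.snapshot('side');cv2.imwrite('pics/s6.png',cv2.resize(im[170:290,290:440],(750,600),interpolation=cv2.INTER_CUBIC)[:,:,::-1])"
```

```text
30.6 tip [0.6412 0.0563 0.1937] rot [-3.14e+00  3.00e-03  4.64e-01] F [-0.6 -0.5 -7.1] w 0.0558 ff 30.0
1 rows twist [-0.012, 0.026, 0.014]
[[0.05, 0.03, 0.17]]
```

View pics/s6.png

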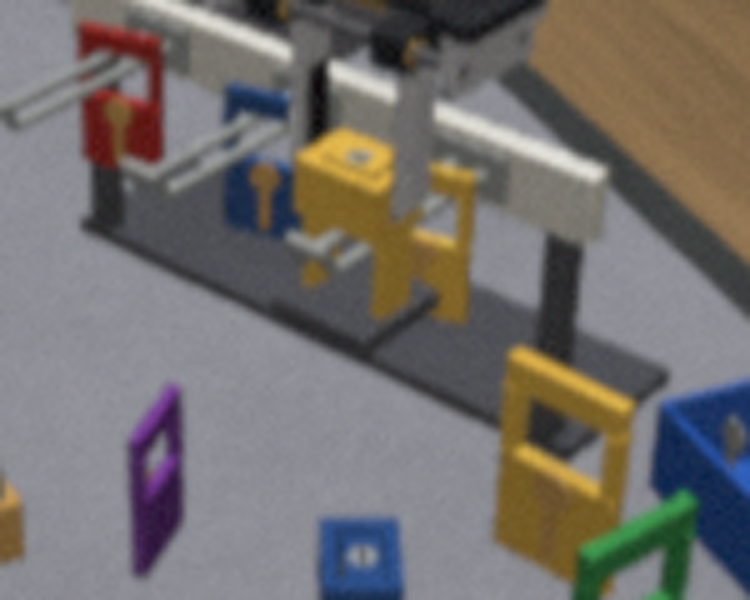

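The wires pass through the holder's window and the tag still hangs behind it. Now lower onto the prong.

Emit:
{"api": "play_rows", "payload": {"translation": [[0.04,0.02,0.1],[0,0,0.07],[0,0,0.05],[0,0,0.05],[0,0,0],[0,0,0]], "twist": [[0,0,0],[0,0,0],[0,0,0],[0,0,0],[0,0,0],[0,0,0]], "gripper": [-1,-1,-1,-1,-1,-1]}}

```text
time: 31.2
tool_pos: [0.6434, 0.0566, 0.3842]
ee_rot: [3.141, -0.001, 0.465]
wrist_force: [-0.6, -0.2, -2.1]
width: 0.0558
finger_force: 30.0
```

Emit:
{"api": "play_rows", "payload": {"translation": [[0,0,0.03],[0,0,0],[0,0,0],[0,0,0],[0,0,0],[0,0,0],[0,0,-0.6],[0,0,-0.6]], "twist": [[0,0,0],[0,0,0],[0,0,0],[0,0,0],[0,0,0],[0,0,0],[0,0,0],[0,0,0]], "gripper": [-1,-1,1,1,1,1,1,1]}}

```text
time: 32.0
tool_pos: [0.6436, 0.0565, 0.4293]
ee_rot: [-3.14, 0.003, 0.465]
wrist_force: [0.9, 0.8, -0.5]
width: 0.0938
finger_force: 0.0
```

```bash
python3 -c "
from h import *
st()
im=robot.snapshot('side');cv2.imwrite('pics/s7.png',cv2.resize(im[170:290,290:440],(750,600),interpolation=cv2.INTER_CUBIC)[:,:,::-1])
a=fit(im,'side','hole','blue',(.5683,-.1087),.096,(.04,.056),.05,-.4)
t=robot.snapshot('top')
K=dict(blue=(.5693,-.1091,-.39),red=(.5657,-.2527,.118))
for c,i in (('side',im),('top',t)):
  for k,(x,y,a) in K.items(): print(c,k,fit(i,c,'rim',k,(x,y),.096,RIM,.05,a))
p,q=go(*pt('right',0),.25,.463); go(.5693,-.1091,.13,-.39,start=(p,q))"
```

```text
32.0 tip [0.6436 0.0565 0.2303] rot [-3.14e+00  3.00e-03  4.65e-01] F [ 0.9  0.8 -0.5] w 0.0938 ff 0.0
side blue [0.568, -0.109, -0.386, 45.9]
side red [0.5643, -0.2527, 0.117, 61.1]
top blue [0.5699, -0.1087, -0.389, 48.4]
top red [0.5663, -0.2526, 0.117, 78.9]
1 rows twist [0.038, -0.073, 0.018]
[[0.06, 0.01, -0.36]]
9 rows twist [0.0, -0.0, 0.948]
[[-0.4, 0.32, 0.33], [-0.37, 0.35, 0.33], [-0.33, 0.39, 0.33], [-0.29, 0.42, 0.33], [-0.25, 0.44, 0.33], [-0.21, 0.46, 0.33], [-0.16, 0.48, 0.33], [-0.12, 0.5, 0.33], [-0.07, 0.5, 0.33]]
```

View pics/s7.png

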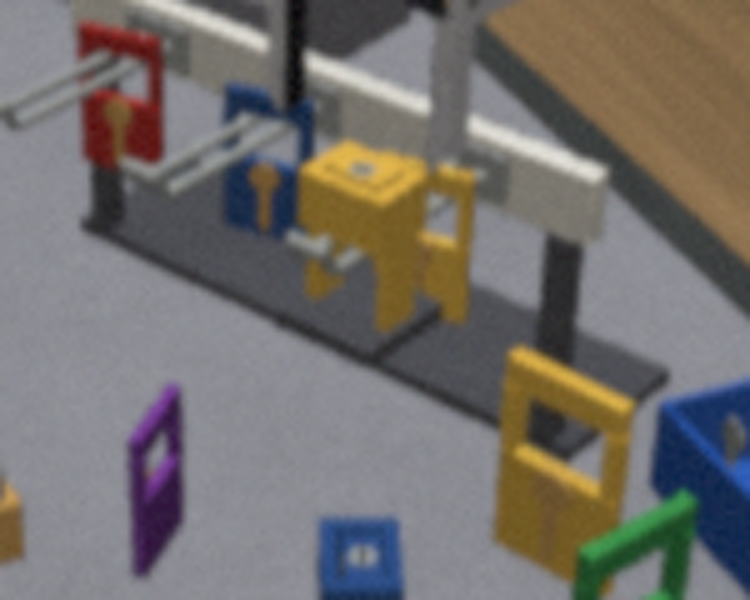

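The yellow holder hangs upright and its tag is in place. I'll go back for blue.

Emit:
{"api": "play_rows", "payload": {"translation": [[0.06,0.01,-0.95],[-0.4,0.32,0],[-0.37,0.35,0],[-0.33,0.39,0],[-0.29,0.42,0],[-0.25,0.44,0.7],[-0.21,0.46,0.7],[-0.16,0.48,0.7]], "twist": [[0,0,0],[0,0,0.95],[0,0,0.95],[0,0,0.95],[0,0,0.95],[0,0,0.95],[0,0,0.95],[0,0,0.95]], "gripper": [1,1,1,1,1,1,1,1]}}

```text
time: 32.9
tool_pos: [0.5855, -0.0727, 0.382]
ee_rot: [3.141, 0.001, -0.204]
wrist_force: [-0.1, -0.2, -0.9]
width: 0.0943
finger_force: 0.0
```

Emit:
{"api": "play_rows", "payload": {"translation": [[-0.12,0.5,0.7],[-0.07,0.5,0.7],[0,0,0],[0,0,0]], "twist": [[0,0,0.95],[0,0,0.95],[0,0,0],[0,0,0]], "gripper": [1,1,1,1]}}

```text
time: 33.3
tool_pos: [0.5689, -0.109, 0.3273]
ee_rot: [-3.141, 0.002, -0.389]
wrist_force: [0.8, 0.4, 0.9]
width: 0.0937
finger_force: 0.0
```

```bash
python3 -c "
from h import *
st(); go(.569,-.1089,.072,-.388)"
```

```text
33.3 tip [ 0.5689 -0.109   0.1283] rot [-3.141e+00  2.000e-03 -3.890e-01] F [0.8 0.4 0.9] w 0.0937 ff 0.0
2 rows twist [-0.002, 0.01, -0.006]
[[0.0, -0.0, 0.7], [0.0, -0.0, 0.7]]
```

Emit:
{"api": "play_rows", "payload": {"translation": [[0,0,0.5],[0,0,0.5],[0,0,0.4],[0,0,0],[0,0,0],[0,0,0],[0,0,0],[0,0,0]], "twist": [[0,0,0],[0,0,0],[0,0,0],[0,0,0],[0,0,0],[0,0,0],[0,0,0],[0,0,0]], "gripper": [1,1,1,1,-1,-1,-1,-1]}}

```text
time: 34.1
tool_pos: [0.5693, -0.1091, 0.2734]
ee_rot: [-3.141, -0.002, -0.39]
wrist_force: [0.6, -0.4, 0.1]
width: 0.0654
finger_force: 0.0
```

Emit:
{"api": "play_rows", "payload": {"translation": [[0,0,0],[0,0,0],[0,0,0]], "twist": [[0,0,0],[0,0,0],[0,0,0]], "gripper": [-1,-1,-1]}}

```text
time: 34.4
tool_pos: [0.5692, -0.1089, 0.2728]
ee_rot: [-3.141, -0.001, -0.39]
wrist_force: [0.6, 2.6, 2.5]
width: 0.0559
finger_force: 30.0
```

```bash
python3 -c "
from h import *
st(); p,q=go(.569,-.1089,.214,-.388,n=4); go(*pt('middle',-.13),.214,.463,start=(p,q))"
```

```text
34.4 tip [ 0.5692 -0.1089  0.0738] rot [-3.141e+00 -1.000e-03 -3.900e-01] F [0.6 2.6 2.5] w 0.0559 ff 30.0
4 rows twist [-0.002, -0.002, -0.005]
[[-0.0, 0.0, -0.88], [-0.0, 0.0, -0.88], [-0.0, 0.0, -0.88], [-0.0, 0.0, -0.88]]
9 rows twist [0.0, 0.0, -0.946]
[[-0.47, -0.45, -0.0], [-0.42, -0.5, -0.0], [-0.37, -0.53, -0.0], [-0.32, -0.57, -0.0], [-0.27, -0.59, -0.0], [-0.21, -0.62, -0.0], [-0.15, -0.63, -0.0], [-0.09, -0.64, -0.0], [-0.03, -0.65, -0.0]]
```

Emit:
{"api": "play_rows", "payload": {"translation": [[0,0,-0.5],[0,0,-0.9],[0,0,-0.9],[0,0,-0.9],[0,0,-0.4],[-0.47,-0.45,0],[-0.42,-0.5,0],[-0.37,-0.53,0]], "twist": [[0,0,0],[0,0,0],[0,0,0],[0,0,0],[0,0,0],[0,0,-0.95],[0,0,-0.95],[0,0,-0.95]], "gripper": [-1,-1,-1,-1,-1,-1,-1,-1]}}

```text
time: 35.2
tool_pos: [0.5373, -0.0371, 0.4134]
ee_rot: [-3.142, 0.005, -0.102]
wrist_force: [-0.2, -0.3, -6.5]
width: 0.0559
finger_force: 30.0
```

Emit:
{"api": "play_rows", "payload": {"translation": [[-0.32,-0.57,0],[-0.27,-0.59,0],[-0.21,-0.62,0],[-0.15,-0.63,0],[-0.09,-0.64,0],[-0.03,-0.65,0],[0,0,0],[0,0,0]], "twist": [[0,0,-0.95],[0,0,-0.95],[0,0,-0.95],[0,0,-0.95],[0,0,-0.95],[0,0,-0.95],[0,0,0],[0,0,0]], "gripper": [-1,-1,-1,-1,-1,-1,-1,-1]}}

```text
time: 36.0
tool_pos: [0.4749, 0.1056, 0.4142]
ee_rot: [-3.141, 0.004, 0.465]
wrist_force: [0.4, 0.0, -6.1]
width: 0.0555
finger_force: 30.0
```

```bash
python3 -c "
from h import *
st(); go(*pt('middle',-.13),.214,.463); go(*pt('middle',-.003),.214,.463,maxt=.5)
im=robot.snapshot('side');cv2.imwrite('pics/s8.png',cv2.resize(im[150:310,270:430],(600,600),interpolation=cv2.INTER_CUBIC)[:,:,::-1])"
```

```text
36.0 tip [0.4749 0.1056 0.2152] rot [-3.141  0.004  0.465] F [ 0.4  0.  -6.1] w 0.0555 ff 30.0
1 rows twist [-0.001, 0.039, 0.02]
[[0.01, -0.0, 0.03]]
7 rows twist [-0.0, 0.006, 0.003]
[[0.46, -0.0, 0.0], [0.46, -0.0, 0.0], [0.46, -0.0, 0.0], [0.46, -0.0, 0.0], [0.46, -0.0, 0.0], [0.46, -0.0, 0.0], [0.46, -0.0, 0.0]]
```

View pics/s8.png

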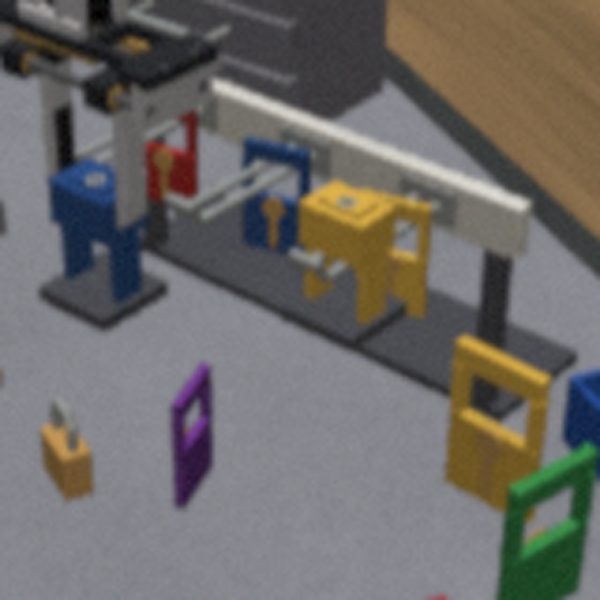

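The blue holder is in front of the middle prong and aligned. Slide in and lower.

Emit:
{"api": "play_rows", "payload": {"translation": [[0.3,0,0.02],[0.45,0,0],[0.45,0,0],[0.45,0,0],[0.45,0,0],[0.45,0,0],[0.45,0,0],[0.18,0,0]], "twist": [[0,0,0],[0,0,0],[0,0,0],[0,0,0],[0,0,0],[0,0,0],[0,0,0],[0,0,0]], "gripper": [-1,-1,-1,-1,-1,-1,-1,-1]}}

```text
time: 36.85
tool_pos: [0.5912, 0.1624, 0.4138]
ee_rot: [-3.141, 0.001, 0.464]
wrist_force: [-0.1, -0.0, -6.9]
width: 0.0557
finger_force: 30.0
```

Emit:
{"api": "play_rows", "payload": {"translation": [[0,0,0],[0,0,0.2],[0,0,0.2],[0,0,0.1],[0,0,0.1],[0,0,0.05],[0,0,0],[0,0,0]], "twist": [[0,0,0],[0,0,0],[0,0,0],[0,0,0],[0,0,0],[0,0,0],[0,0,0],[0,0,0]], "gripper": [-1,-1,-1,-1,-1,-1,-1,-1]}}

```text
time: 37.65
tool_pos: [0.5889, 0.1624, 0.3898]
ee_rot: [3.141, -0.001, 0.465]
wrist_force: [0.6, -0.2, -6.4]
width: 0.0558
finger_force: 30.0
```

Tip at 0.191, still carrying the weight; about 5–6 mm to go.

Emit:
{"api": "play_rows", "payload": {"translation": [[0,0,0.08],[0,0,0.05],[0,0,0.04],[0,0,0],[0,0,0]], "twist": [[0,0,0],[0,0,0],[0,0,0],[0,0,0],[0,0,0]], "gripper": [-1,-1,-1,-1,-1]}}

```text
time: 38.15
tool_pos: [0.5888, 0.1624, 0.3847]
ee_rot: [3.141, -0.002, 0.465]
wrist_force: [-1.8, 0.2, 4.1]
width: 0.0559
finger_force: 30.0
```

Supported by the prong. Release and rise.

Emit:
{"api": "play_rows", "payload": {"translation": [[0,0,0],[0,0,0],[0,0,0],[0,0,0],[0,0,0],[0,0,-0.6],[0,0,-0.9],[0,0,-0.7]], "twist": [[0,0,0],[0,0,0],[0,0,0],[0,0,0],[0,0,0],[0,0,0],[0,0,0],[0,0,0]], "gripper": [1,1,1,1,1,1,1,1]}}

```text
time: 38.95
tool_pos: [0.5889, 0.1624, 0.4721]
ee_rot: [3.141, -0.001, 0.465]
wrist_force: [-0.3, -0.6, 0.3]
width: 0.0941
finger_force: 0.0
```

```bash
python3 -c "
from h import *
st()
im=robot.snapshot('side');a=im[160:270,270:440];b=im[300:370,360:410]
cv2.imwrite('pics/s9.png',cv2.resize(a,(800,518),interpolation=cv2.INTER_CUBIC)[:,:,::-1])
print(fit(im,'side','rim','red',(.5643,-.2527),.096,RIM,.05,.117))
p,q=go(*pt('middle',-.003),.275,.463,n=1); go(.5653,-.2527,.13,.117,start=(p,q))"
```

```text
39.0 tip [0.5889 0.1624 0.2731] rot [ 3.141e+00 -1.000e-03  4.650e-01] F [-0.3 -0.6  0.3] w 0.0941 ff 0.0
[0.5644, -0.2528, 0.122, 59.3]
1 rows twist [0.031, -0.103, 0.018]
[[0.01, -0.01, 0.1]]
13 rows twist [-0.0, -0.0, 0.266]
[[-0.4, 0.69, 0.28], [-0.38, 0.71, 0.28], [-0.36, 0.71, 0.28], [-0.34, 0.72, 0.28], [-0.32, 0.73, 0.28], [-0.3, 0.74, 0.28], [-0.28, 0.75, 0.28], [-0.26, 0.76, 0.28], [-0.24, 0.76, 0.28], [-0.22, 0.77, 0.28], [-0.2, 0.77, 0.28], [-0.18, 0.78, 0.28], [-0.16, 0.78, 0.28]]
```

View pics/s9.png

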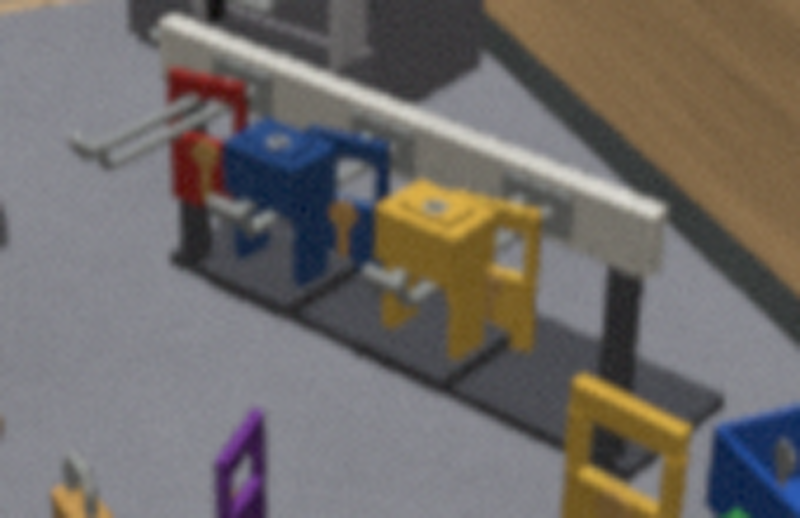

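Blue and yellow hang upright with their tags. Now the red holder.

Emit:
{"api": "play_rows", "payload": {"translation": [[-0.4,0.69,0],[-0.38,0.71,0],[-0.36,0.71,0],[-0.34,0.72,0],[-0.32,0.73,0],[-0.3,0.74,0],[-0.28,0.75,0.3],[-0.26,0.76,0.3]], "twist": [[0,0,0.27],[0,0,0.27],[0,0,0.27],[0,0,0.27],[0,0,0.27],[0,0,0.27],[0,0,0.27],[0,0,0.27]], "gripper": [1,1,1,1,1,1,1,1]}}

```text
time: 39.8
tool_pos: [0.5744, -0.0942, 0.4466]
ee_rot: [3.141, -0.001, 0.248]
wrist_force: [1.0, 0.2, 0.6]
width: 0.0938
finger_force: 0.0
```

Emit:
{"api": "play_rows", "payload": {"translation": [[-0.24,0.76,0.6],[-0.22,0.77,0.6],[-0.2,0.77,0.6],[-0.18,0.78,0.6],[-0.16,0.78,0.6],[0,0,0],[0,0,0],[0,0,0]], "twist": [[0,0,0.27],[0,0,0.27],[0,0,0.27],[0,0,0.27],[0,0,0.25],[0,0,0],[0,0,0],[0,0,0]], "gripper": [1,1,1,1,1,1,1,1]}}

```text
time: 40.6
tool_pos: [0.5655, -0.2516, 0.3279]
ee_rot: [3.141, -0.002, 0.117]
wrist_force: [0.4, 1.0, -0.1]
width: 0.0941
finger_force: 0.0
```

```bash
python3 -c "
from h import *
st(); go(.5655,-.2527,.072,.118)"
```

```text
40.6 tip [ 0.5655 -0.2516  0.1289] rot [ 3.141e+00 -2.000e-03  1.170e-01] F [ 0.4  1.  -0.1] w 0.0941 ff 0.0
2 rows twist [0.004, -0.009, -0.006]
[[-0.0, 0.01, 0.71], [-0.0, 0.01, 0.71]]
```

Emit:
{"api": "play_rows", "payload": {"translation": [[0,0.02,0.5],[0,0,0.5],[0,0,0.42],[0,0,0],[0,0,0],[0,0,0],[0,0,0],[0,0,0]], "twist": [[0,0,0],[0,0,0],[0,0,0],[0,0,0],[0,0,0],[0,0,0],[0,0,0],[0,0,0]], "gripper": [1,1,1,1,-1,-1,-1,-1]}}

```text
time: 41.4
tool_pos: [0.5655, -0.2531, 0.2712]
ee_rot: [3.14, -0.002, 0.116]
wrist_force: [-1.2, 0.1, 0.1]
width: 0.0654
finger_force: 0.0
```

Emit:
{"api": "play_rows", "payload": {"translation": [[0,0,0],[0,0,0],[0,0,0]], "twist": [[0,0,0],[0,0,0],[0,0,0]], "gripper": [-1,-1,-1]}}

```text
time: 41.7
tool_pos: [0.5653, -0.2529, 0.2704]
ee_rot: [-3.141, -0.001, 0.116]
wrist_force: [-0.9, 2.6, 2.9]
width: 0.0557
finger_force: 30.0
```

```bash
python3 -c "
from h import *
st(); p,q=go(.5655,-.2527,.216,.117,n=4); p,q=go(.43,.0,.216,.29,start=(p,q)); go(*pt('left',-.13),.216,.463,start=(p,q))"
```

```text
41.7 tip [ 0.5653 -0.2529  0.0714] rot [-3.141e+00 -1.000e-03  1.160e-01] F [-0.9  2.6  2.9] w 0.0557 ff 30.0
4 rows twist [-0.001, -0.001, -0.003]
[[0.0, -0.0, -0.9], [0.0, -0.0, -0.9], [0.0, -0.0, -0.9], [0.0, -0.0, -0.9]]
8 rows twist [0.0, 0.0, -0.216]
[[-0.33, -0.83, -0.0], [-0.31, -0.84, -0.0], [-0.29, -0.85, -0.0], [-0.27, -0.85, -0.0], [-0.26, -0.86, -0.0], [-0.24, -0.86, -0.0], [-0.22, -0.87, -0.0], [-0.2, -0.87, -0.0]]
6 rows twist [0.0, 0.0, -0.288]
[[0.22, -0.86, -0.0], [0.25, -0.85, -0.0], [0.27, -0.84, -0.0], [0.3, -0.84, -0.0], [0.32, -0.83, -0.0], [0.34, -0.82, -0.0]]
```

Emit:
{"api": "play_rows", "payload": {"translation": [[0,0,-0.5],[0,0,-0.9],[0,0,-0.9],[0,0,-0.9],[0,0,-0.35],[-0.33,-0.83,0],[-0.31,-0.84,0],[-0.29,-0.85,0]], "twist": [[0,0,0],[0,0,0],[0,0,0],[0,0,0],[0,0,0],[0,0,-0.22],[0,0,-0.22],[0,0,-0.22]], "gripper": [-1,-1,-1,-1,-1,-1,-1,-1]}}

```text
time: 42.5
tool_pos: [0.5138, -0.1577, 0.4086]
ee_rot: [-3.139, 0.005, 0.182]
wrist_force: [0.7, 0.8, -5.1]
width: 0.0556
finger_force: 30.0
```

Emit:
{"api": "play_rows", "payload": {"translation": [[-0.27,-0.85,0],[-0.26,-0.86,0],[-0.24,-0.86,0],[-0.22,-0.87,0],[-0.2,-0.87,0],[0.22,-0.86,0],[0.25,-0.85,0],[0.27,-0.84,0]], "twist": [[0,0,-0.22],[0,0,-0.22],[0,0,-0.22],[0,0,-0.22],[0,0,-0.22],[0,0,-0.29],[0,0,-0.29],[0,0,-0.29]], "gripper": [-1,-1,-1,-1,-1,-1,-1,-1]}}

```text
time: 43.3
tool_pos: [0.4248, 0.1064, 0.4094]
ee_rot: [-3.141, 0.004, 0.38]
wrist_force: [1.5, -0.5, -5.8]
width: 0.0562
finger_force: 30.0
```

Emit:
{"api": "play_rows", "payload": {"translation": [[0.3,-0.84,0],[0.32,-0.83,0],[0.34,-0.82,0],[0,0,0],[0,0,0],[0,0,0]], "twist": [[0,0,-0.29],[0,0,-0.29],[0,0,-0.29],[0,0,0],[0,0,0],[0,0,0]], "gripper": [-1,-1,-1,-1,-1,-1]}}

```text
time: 43.9
tool_pos: [0.4212, 0.2114, 0.4102]
ee_rot: [3.141, 0.003, 0.465]
wrist_force: [0.2, -1.0, -6.0]
width: 0.0556
finger_force: 30.0
```

```bash
python3 -c "
from h import *
st(); go(*pt('left',-.13),.2125,.463); go(*pt('left',-.003),.2125,.463,maxt=.5)
im=robot.snapshot('side');cv2.imwrite('pics/s10.png',cv2.resize(im[150:290,240:420],(771,600),interpolation=cv2.INTER_CUBIC)[:,:,::-1])"
```

```text
43.9 tip [0.4212 0.2114 0.2112] rot [3.141e+00 3.000e-03 4.650e-01] F [ 0.2 -1.  -6. ] w 0.0556 ff 30.0
1 rows twist [0.005, 0.032, 0.02]
[[0.04, -0.02, -0.03]]
7 rows twist [0.001, 0.005, 0.003]
[[0.46, -0.0, -0.01], [0.46, -0.0, -0.01], [0.46, -0.0, -0.01], [0.46, -0.0, -0.01], [0.46, -0.0, -0.01], [0.46, -0.0, -0.01], [0.46, -0.0, -0.0]]
```

View pics/s10.png

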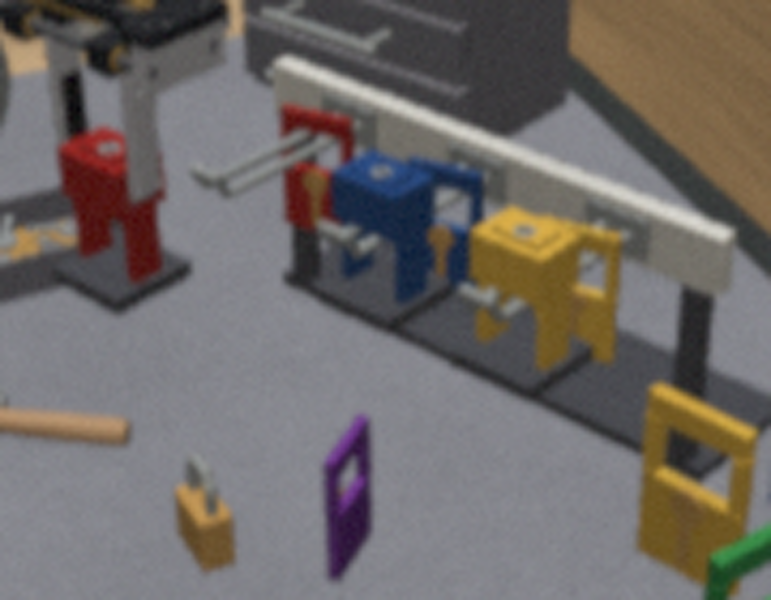

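Red is lined up with the left prong. Slide in and lower.

Emit:
{"api": "play_rows", "payload": {"translation": [[0.32,-0.02,-0.02],[0.45,0,0],[0.45,0,0],[0.45,0,0],[0.45,0,0],[0.45,0,0],[0.45,0,0],[0.18,0,0]], "twist": [[0,0,0.02],[0,0,0],[0,0,0],[0,0,0],[0,0,0],[0,0,0],[0,0,0],[0,0,0]], "gripper": [-1,-1,-1,-1,-1,-1,-1,-1]}}

```text
time: 44.75
tool_pos: [0.5375, 0.2699, 0.4118]
ee_rot: [3.141, -0.0, 0.462]
wrist_force: [-0.1, -0.2, -5.2]
width: 0.0559
finger_force: 30.0
```

Emit:
{"api": "play_rows", "payload": {"translation": [[0,0,0],[0,0,0.2],[0,0,0.2],[0,0,0.1],[0,0,0.08],[0,0,0.05],[0,0,0],[0,0,0]], "twist": [[0,0,0],[0,0,0],[0,0,0],[0,0,0],[0,0,0],[0,0,0],[0,0,0],[0,0,0]], "gripper": [-1,-1,-1,-1,-1,-1,-1,-1]}}

```text
time: 45.55
tool_pos: [0.5353, 0.27, 0.3878]
ee_rot: [3.141, -0.001, 0.464]
wrist_force: [-0.1, 0.8, -4.9]
width: 0.0556
finger_force: 30.0
```

Tip at 0.1888, expected 0.183 when hung.

Emit:
{"api": "play_rows", "payload": {"translation": [[0,0,0.08],[0,0,0.04],[0,0,0.03],[0,0,0.02],[0,0,0],[0,0,0]], "twist": [[0,0,0],[0,0,0],[0,0,0],[0,0,0],[0,0,0],[0,0,0]], "gripper": [-1,-1,-1,-1,-1,-1]}}

```text
time: 46.15
tool_pos: [0.5351, 0.2699, 0.3826]
ee_rot: [3.141, -0.002, 0.464]
wrist_force: [-4.1, -0.7, 5.6]
width: 0.0562
finger_force: 30.0
```

Emit:
{"api": "play_rows", "payload": {"translation": [[0,0,0],[0,0,0],[0,0,0],[0,0,0],[0,0,0],[0,0,-0.6],[0,0,-0.9],[0,0,-0.9]], "twist": [[0,0,0],[0,0,0],[0,0,0],[0,0,0],[0,0,0],[0,0,0],[0,0,0],[0,0,0]], "gripper": [1,1,1,1,1,1,1,1]}}

```text
time: 46.95
tool_pos: [0.5353, 0.27, 0.4768]
ee_rot: [-3.141, 0.002, 0.464]
wrist_force: [0.5, -0.5, -0.1]
width: 0.0939
finger_force: 0.0
```

Emit:
{"api": "play_rows", "payload": {"translation": [[-0.5,0,-0.5],[-0.9,0,0],[-0.9,0,0],[-0.9,0,0],[-0.9,0,0],[0,0,0],[0,0,0],[0,0,0]], "twist": [[0,0,0],[0,0,0],[0,0,0],[0,0,0],[0,0,0],[0,0,0],[0,0,0],[0,0,0]], "gripper": [1,1,1,1,1,1,1,1]}}

```text
time: 47.75
tool_pos: [0.3894, 0.1969, 0.4966]
ee_rot: [3.142, -0.0, 0.464]
wrist_force: [0.5, 0.2, -0.9]
width: 0.0942
finger_force: 0.0
```

```bash
python3 -c "
from h import *
st()
for c in ('side','top'):
  im=robot.snapshot(c)
  for k,n in (('red','left'),('blue','middle'),('yellow','right')):
    x,y=pt(n,-.003)
    print(c,k,'expect',np.round((x,y),4),fit(im,c,'rim',k,(x,y),.208,RIM,.05,RY),'foot',[(round(d['score'],2),np.round(d['centre'],3).tolist()) for d in robot.spot_point('holder_'+k,c)][:2],'sock',[(round(d['score'],2),np.round(d['centre'],3).tolist()) for d in robot.spot_point('socket_'+k,c)][:1],'tag',[(round(d['score'],2),np.round(d['centre'],3).tolist()) for d in robot.spot_point('tag_'+k,c)][:2],'cyl',[(round(d['score'],2),np.round(d['centre'],3).tolist()) for d in robot.spot_point('cylinder_'+k,c)][:2])
"
```

```text
47.8 tip [0.3894 0.1969 0.2976] rot [ 3.142 -0.     0.464] F [ 0.5  0.2 -0.9] w 0.0942 ff 0.0
side red expect [0.5358 0.2697] [0.5339, 0.2707, 0.453, 32.6] foot [(0.91, [0.536, 0.27, 0.11])] sock [(0.59, [0.534, 0.267, 0.207])] tag [(0.68, [0.642, 0.054, 0.21]), (0.6, [0.589, 0.299, 0.094])] cyl [(0.64, [0.643, 0.061, 0.181]), (0.56, [0.536, 0.275, 0.188])]
side blue expect [0.5888 0.1629] [0.5863, 0.1626, 0.565, 34.1] foot [(0.74, [0.592, 0.163, 0.111])] sock [(0.55, [0.586, 0.164, 0.209])] tag [(0.62, [0.643, 0.192, 0.096])] cyl [(0.67, [0.643, 0.06, 0.18]), (0.49, [0.59, 0.173, 0.181])]
side yellow expect [0.6433 0.056 ] [0.6409, 0.0625, 0.939, 37.1] foot [(0.63, [0.641, 0.057, 0.11])] sock [(0.57, [0.641, 0.055, 0.208])] tag [(0.7, [0.685, -0.172, 0.002]), (0.64, [0.691, 0.08, 0.094])] cyl [(0.52, [0.644, 0.06, 0.181])]
top red expect [0.5358 0.2697] [0.5364, 0.2701, 0.453, 74.9] foot [(0.7, [0.529, 0.267, 0.112])] sock [(0.78, [0.539, 0.273, 0.208])] tag [(0.59, [0.588, 0.3, 0.095]), (0.46, [0.412, 0.496, 0.002])] cyl [(0.64, [0.537, 0.274, 0.182])]
top blue expect [0.5888 0.1629] [0.5904, 0.1617, 0.479, 46.4] foot [(0.76, [0.588, 0.166, 0.112]), (0.23, [0.645, 0.057, 0.211])] sock [(0.83, [0.588, 0.168, 0.206])] tag [(0.63, [0.649, 0.184, 0.094]), (0.37, [0.592, 0.299, 0.097])] cyl [(0.66, [0.589, 0.163, 0.183]), (0.21, [0.647, 0.059, 0.175])]
top yellow expect [0.6433 0.056 ] [0.6432, 0.0558, 0.453, 96.3] foot [(0.78, [0.643, 0.051, 0.114])] sock [(0.56, [0.647, 0.06, 0.21])] tag [(0.78, [0.718, -0.052, 0.002]), (0.76, [0.689, -0.174, -0.0])] cyl [(0.61, [0.437, 0.086, 0.0]), (0.45, [0.647, 0.063, 0.184])]
```

All three holders hang at z ≈ 0.112 with their cylinders at about 0.182 (flush), and the tags are still in place. Handing in.

```bash
python3 -c "
from bench import robot
print(robot.close_job())"
```

```text
the job is handed in; nothing more can be done
None
```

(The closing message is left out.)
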